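# Lay out the grip-training tray

## Robot

A 6-joint arm with a two-finger parallel gripper is mounted at the origin on the work surface. World frame = base frame: x ahead of the robot, y to its left, z up, the work surface at z = 0. Lengths are in m, angles in rad, forces in N, time in s.
With the tool pointing down it reaches from about 0.3 to 0.775 m from the base axis. Payload 14.6 kg.
Tool frame: the origin (TCP) lies at the very end of the fingers, on their centre line; the grasp point (between the pads) lies 19 mm behind it; x points along the fingers, y is the direction in which the jaws open and shut, and the axes are right-handed (so a half turn about x gives the same grasp; the last joint's range is limited). The gripper opens to 94 mm and grips with 3 to 60 N. Pads are 16 mm wide; open, the fingers measure 119 mm over their backs; the gripper's body (75 mm by 177 mm) begins 78 mm behind the grasp point.
Start: joints at [-1.331, 0.3, 1.521, -0, 1.321, -0.067], TCP at [0.166, -0.524, 0.176] pointing down, gripper open.
Joint ranges: [-3.03, 3.03], [-0.79, 2.21], [0.23, 2.52], [-1.04, 4.18], [0, 3.07], [-2.55, 2.55]. Speed limits (rad/s): [2.22, 2.22, 2.57, 3.14, 3.14, 3.14].

## Interface

Orientations are given as [roll, pitch, yaw] about the fixed x, y, z axes, in that order (R = Rz(yaw) Ry(pitch) Rx(roll)).
In Python, from station import ctrl, viewer, hand_in gives the robot as it stands. The module is installed in compiled form; this text tells all that it offers.
- The arm moves only by the tool play_rows, never from a script. Its argument "deltas" is a list that holds one entry, the list of rows, each a list of 7 numbers: the shift along the tool's x, y, z in mm, then the turn, a rotation vector about the tool's x, y, z in rad, then the finger opening in mm, from 0 to 94. In form: [[[dx, dy, dz, ax, ay, az, gripper], ...]]. A call has 1 to 10 rows; each row shifts and turns the commanded pose from where the row before left it, along the tool's axes as they then stand; what a row does not reach is not made up. A row lasts 1/10 s, in which the tool goes at most 50 mm and 8.59 degrees, less where a joint would pass 70% of its speed; a pose out of reach is approached as far as the arm can. A call with a gripper value outside its range is refused whole. The fingers move at their own pace and stop on an object; "grip_force" is the grip in N (left out, the last holds). Time passes only in rows, so rows that do not move let the fingers close. It gives the time, the measured TCP pose, the force and the opening at its end, in the units of the state.
- ctrl.get_obs(): the state, without advancing time (a new reading comes with each control period).
- viewer.camera(name): name is "scene" or "top"; returns a dict with "img" (420x560x3 uint8, red, green, blue), "fx", "fy", "cx", "cy" (pixels), "rvec" (rotation vector, rad) and "tvec" (3), from world to camera coordinates, as OpenCV has them. Camera axes: x right, y down, z forward; pixel columns grow to the right and rows downward; lengths in m; the calibration is good to about 2 mm. A picture is of the moment at which its call begins. There is no depth.
- hand_in(): hands the job in, once; it reports no verdict.
The state is a dict: "time_s": time; "qpos": joint angles; "joint_vel": joint speeds; "tau": joint torques, N m; "ee_pos": TCP position; "eef_rot": TCP orientation; "force": force on the tool from outside, world axes, zero at the start; "moment": the same for the moment, N m; "grip_width": finger opening in m.
Only numpy, scipy, OpenCV 4.12 (cv2) and the standard library are available. Lean on these libraries where they do the work, as an engineer would, in place of code of your own. Each camera call takes 0.05 s, during which the arm holds its last target.

## Task

Put the grip-training set away in the steel tray, each piece on the wooden holder made for it: the smaller dumbbell lying in the cradle, the larger spring collar fully down over the round stub, the carabiner lying flat round the narrow rib, and the finger exerciser upright in the rectangular pocket, each lying lengthwise with its holder (the collar's handles towards the front or back of the tray, either will do). Leave the bigger dumbbell and the small spring collar where they lie.

Things in the scene. Friction and masses are not known exactly. Their poses are not given: they have to be found in the camera images.
- dumbbell_mid (a point): Centre of the SMALLER grey vinyl dumbbell: 136 mm long (x), hexagonal heads 28 mm long and 48 mm across flats (55 mm across corners), round grip between them 80 mm long, 24 mm thick; about 0.75 kg. It lies on flats of its heads: the point is 24 mm above what it lies on.
- collar_mid (a point): Centre of the LARGER yellow spring collar, on the coil's axis, half-way up. Coil on end, 60 mm outside diameter, 48 mm bore, 34 mm tall, so the point is 17 mm above what it lies on; about 0.26 kg. Two black-gripped handles stick out level, 28 degrees either side of its x axis, to 80 mm from the coil's axis; coil free to grasp at +y and -y. z: coil axis.
- carabiner_mid (a point): Centre of the matte black oval carabiner lying flat on the bench: 104 mm long (x), 56 mm wide (y), 12 mm round bar, so this point is 6 mm above what it lies on; its opening is 80 mm long and 32 mm wide. About 0.2 kg.
- exerciser_mid (a point): Centre of the finger exerciser, half-way up: orange palm pad below, grey housing, four orange finger caps on top (all rigid here, the caps do not move). Stands upright, 80 mm long (x), 26 mm thick (y), 60 mm tall (z, up), so this point is 30 mm above what it stands on. About 0.11 kg.
- big_dumbbell_mid (a point): Centre of the BIGGER grey vinyl dumbbell, to be left alone: 160 mm long (x), hexagonal heads 66 mm across flats, grip 30 mm thick; this point 33 mm above the bench.
- small_collar_mid (a point): Centre of the SMALL yellow spring collar, to be left alone: coil 36 mm outside diameter, 26 mm bore, 26 mm tall, handles along its x axis to 62 mm; this point 13 mm above the bench.
- cradle: Plywood holder of the dumbbell, 162 x 72 mm: two raised saddles for the heads, tops 18 mm above the origin, with lips 10 mm higher; 154 mm between end lips, 60 mm between side lips; low and open between the saddles (82 mm). Seated dumbbell's centre: 42 mm above the origin. Fixed on the 3 mm floor of the grey steel tray (rim 14 mm high), 100 mm from its neighbour. Origin: centre of its underside; x along its length.
- stub: Plywood holder of the larger collar: upright round stub, 32 mm in diameter with tapered top, on a round seat of 55 mm diameter. Seat 20 mm, stub top 42 mm above the origin. Seated collar's centre: 37 mm above the origin. Fixed on the 3 mm floor of the grey steel tray (rim 14 mm high), 100 mm from its neighbour. Origin: centre of its underside; x along its length.
- rib: Plywood holder of the carabiner: block 86 x 34 mm, 22 mm high, on a 90 x 60 x 6 mm foot; on it a rib 52 mm long, 14 mm wide, top at 36 mm, which goes inside the carabiner. Fingers pass beside the block. Seated carabiner's centre: 28 mm above the origin. Fixed on the 3 mm floor of the grey steel tray (rim 14 mm high), 100 mm from its neighbour. Origin: centre of its underside; x along its length.
- pocket: Plywood holder of the finger exerciser: open rectangular pocket, inside 98 x 44 mm, floor 4 mm above the origin, walls 4 mm thick, 12 mm high over all. Seated exerciser's centre: 34 mm above the origin. Fixed on the 3 mm floor of the grey steel tray (rim 14 mm high), 100 mm from its neighbour. Origin: centre of its underside; x along its length.
Things that resemble listed ones, but are neither listed nor needed, are in the scene too. What is shaped like the part that bears carabiner_mid but purple or red is not meant.

How it is judged:
By the outcome, as a careful person would: the job done as asked, in the order asked, and still so for the second after the job is handed in, with the robot touching nothing.
It also fails if it takes over 118 s, if anything falls off the work surface, if the arm or the gripper's body presses on something with over 40 N, if the wrist force passes 120 N, or if a joint passes its speed limit or range.

## Working session

There is one attempt and no reset: what is moved stays moved. The work goes in short steps, Python scripts to look and compute and a tool call to move; the robot and the scene stay as the last step left them, time stands still between calls to the robot, and variables do not carry over. Pictures are saved under pics/ and viewed, and the job is handed in when it is done.

Besides the shell and the picture viewer there is one more tool, called after "Request:" as a command line: name --argument value ..., lists and objects as JSON in quotes. play_rows: Moves the arm, as the interface text tells. Its arguments: {"type":"object","properties":{"deltas":{"type":"array","items":{"type":"array","items":{"type":"array","items":{"type":"number"}}}},"grip_force":{"type":"number"}},"required":["deltas"]}

```bash
mkdir -p pics
python3 - <<'E'
from station import ctrl,viewer
import cv2,numpy as np
print(ctrl.get_obs())
for n in("scene","top"):
    c=viewer.camera(n); print(n,{k:c[k] for k in c if k!="img"})
    cv2.imwrite(f"pics/{n}0.png",c["img"][:,:,::-1])
E
```

```text
{'time_s': 0.0, 'qpos': array([-1.33061972e+00,  3.00475757e-01,  1.52157715e+00, -2.58724919e-05,
        1.32069934e+00, -6.65940669e-02]), 'joint_vel': array([-1.48455264e-03,  3.32525278e-05,  3.54095570e-04, -5.08072409e-04,
        1.20283173e-03,  5.79734856e-04]), 'tau': array([ 3.92881979e-03, -5.31799972e+01, -3.52734983e+01,  7.10188597e-02,
        2.44167808e-02, -1.38293476e-04]), 'ee_pos': array([ 0.16601246, -0.52403654,  0.17538546]), 'eef_rot': array([-1.61578276,  1.56963646,  1.83258699]), 'force': array([-1.2788672 ,  0.21911162, -0.09040053]), 'moment': array([ 0.00991597,  0.00617935, -0.02815657]), 'grip_width': 0.09396159393906359}
scene {'fx': 509.69323261936853, 'fy': 509.69323261936853, 'cx': 279.70249407975194, 'cy': 208.99668627267195, 'rvec': array([ 0.96665737,  2.26167413, -1.23036239]), 'tvec': array([ 0.39181303, -0.1461955 ,  1.66010388])}
top {'fx': 392.47095413197974, 'fy': 392.47095413197974, 'cx': 281.4174268533398, 'cy': 214.7168079090311, 'rvec': array([ 2.13219129, -2.08813248,  0.2119453 ]), 'tvec': array([-0.05180009,  0.52466618,  0.91806176])}
```

View pics/scene0.png

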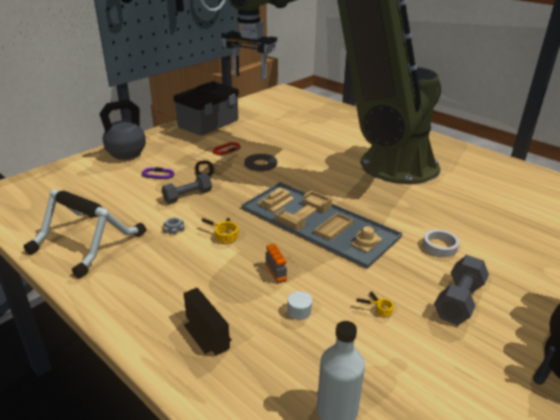

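View pics/top0.png

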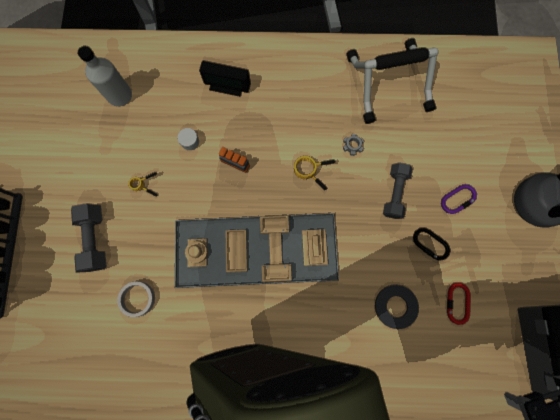

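```bash
cat > h.py <<'E'
import cv2,numpy as np
from station import ctrl,viewer
def cam(n):
    c=viewer.camera(n); c['R']=cv2.Rodrigues(c['rvec'])[0]; c['C']=-c['R'].T@c['tvec']; return c
def ray(c,uv,z):
    uv=np.atleast_2d(uv).astype(float)
    d=np.c_[(uv[:,0]-c['cx'])/c['fx'],(uv[:,1]-c['cy'])/c['fy'],np.ones(len(uv))]@c['R']
    return c['C']+d*((z-c['C'][2])/d[:,2])[:,None]
def proj(c,P):
    p=np.atleast_2d(P)@c['R'].T+c['tvec']
    return np.c_[c['cx']+c['fx']*p[:,0]/p[:,2],c['cy']+c['fy']*p[:,1]/p[:,2]]
def crop(c,u0,v0,u1,v1,s,name):
    im=cv2.resize(c['img'][v0:v1,u0:u1,::-1],None,fx=s,fy=s,interpolation=cv2.INTER_CUBIC); cv2.imwrite(name,im)
def sharp(c):return c
E
python3 - <<'E'
from h import *
c=cam('top');print(c['C']); print(ray(c,[[397,190],[307,167],[432,243],[234,158],[196,252],[236,250],[275,248],[315,247]],0.02).round(3))
s=cam('scene');print(s['C'])
crop(c,170,130,470,320,2.6,'pics/c1.png')
crop(s,130,130,420,300,2.7,'pics/s1.png')
E
```

```text
[ 0.32682488 -0.04856723  1.0057942 ]
[[ 0.604 -0.339  0.02 ]
 [ 0.662 -0.105  0.02 ]
 [ 0.468 -0.422  0.02 ]
 [ 0.684  0.088  0.02 ]
 [ 0.432  0.172  0.02 ]
 [ 0.44   0.072  0.02 ]
 [ 0.447 -0.026  0.02 ]
 [ 0.451 -0.127  0.02 ]]
[1.34860351 0.72304611 0.76766423]
```

View pics/c1.png

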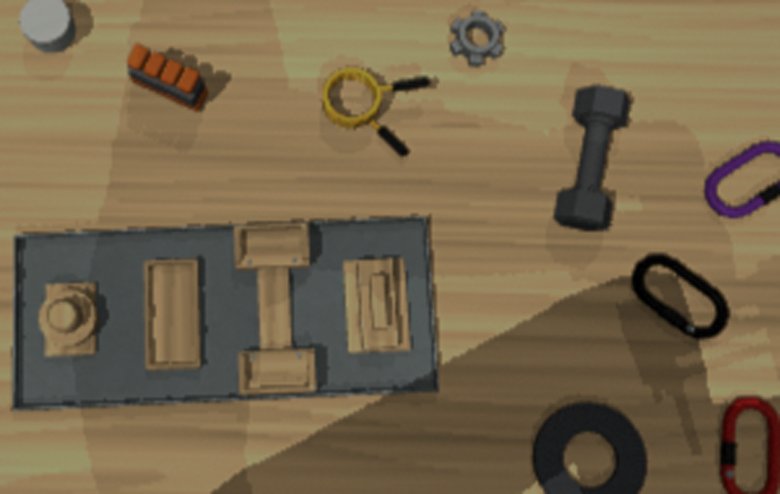

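View pics/s1.png

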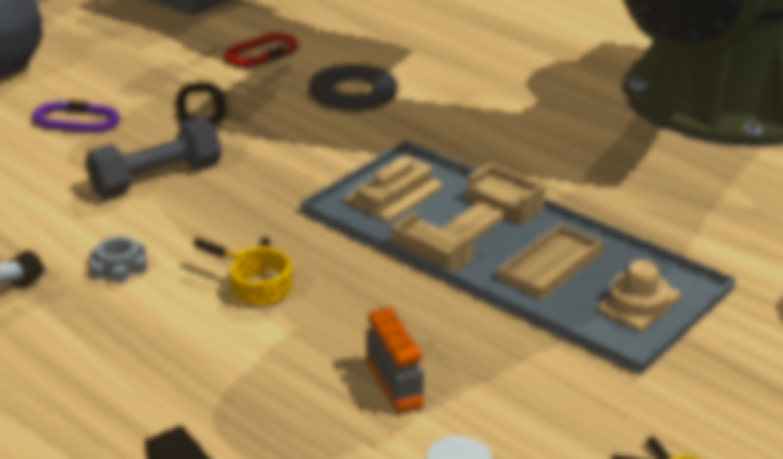

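```bash
cat > meas.py <<'E'
from h import *
def ang(p,q): d=q-p; return np.degrees(np.arctan2(d[1],d[0]))
def comp(mask,uv,box):
    m=np.zeros_like(mask);u0,v0,u1,v1=box;m[v0:v1,u0:u1]=mask[v0:v1,u0:u1]
    n,l,st,ce=cv2.connectedComponentsWithStats(m)
    k=1+np.argmax(st[1:,4]); return (l==k).astype(np.uint8),ce[k],st[k]
def rect(m,c,z):
    cn=max(cv2.findContours(m,0,cv2.CHAIN_APPROX_NONE)[0],key=cv2.contourArea)[:,0]
    P=ray(c,cn,z)[:,:2].astype(np.float32)*1000
    return cv2.minAreaRect(P),P
E
python3 - <<'E'
from meas import *
c=cam('top');im=c['img'];hsv=cv2.cvtColor(im,cv2.COLOR_RGB2HSV)
vis=np.zeros_like(im)
def rep(n,mask,box,z):
    m,ce,st=comp(mask.astype(np.uint8),None,box); r,P=rect(m,c,z)
    print(n,'area',st[4],'cent',ce.round(1),'world',np.round(r[0],1),np.round(r[1],1),round(r[2],1)); vis[m>0]=255
    pts=np.argwhere(m)[:,::-1]; W=ray(c,pts,z)[:,:2]*1000; mu=W.mean(0); w,v=np.linalg.eigh(np.cov(W.T)); print('   pca',mu.round(1),np.degrees(np.arctan2(*v[::-1,1])).round(1))
H,S,V=[hsv[:,:,i].astype(int) for i in range(3)]
for p in [(397,190),(390,212),(424,237),(300,170),(234,158),(250,230),(236,250)]: print(p,hsv[p[1],p[0]])
rep('db',(S<70)&(V<110),(375,155,420,222),.024)
rep('cara',(V<45),(405,222,455,265),.006)
rep('coil',(H>18)&(H<32)&(S>190)&(V>90),(285,145,345,190),.017)
rep('cap',(H<14)&(S>170)&(V>100),(215,140,255,180),.055)
rep('exer',((H<14)&(S>170))|((S<90)&(V<110)),(215,140,255,180),.03)
rep('tray',(H>90)&(S<120)&(V<120)&(S>20),(165,200,350,300),.014)
tr=(S<90)
cv2.imwrite('pics/m1.png',cv2.resize(np.hstack([vis])[130:320,165:475],None,fx=2.5,fy=2.5))
crop(c,170,205,345,295,4.5,'pics/tray.png')
E
```

```text
(397, 190) [120   9  57]
(390, 212) [90 11 47]
(424, 237) [ 17 109  77]
(300, 170) [ 18 105  85]
(234, 158) [ 11 204 146]
(250, 230) [80 19 80]
(236, 250) [ 18 108 128]
db area 814 cent [397.4 190.3] world [ 604.1 -339.2] [ 53.8 150. ] 78.4
   pca [ 602.9 -339.2] 167.7
cara area 397 cent [430.7 244. ] world [ 467.7 -424.4] [100.8  56.8] 53.1
   pca [ 467.2 -423.9] 55.6
coil area 37 cent [304.2 175.3] world [641.3 -99. ] [16.5 50. ] 1.1
   pca [640.5 -98.1] 90.8
cap area 45 cent [235.2 157.2] world [672.9  80.6] [12.8 22.6] 66.9
   pca [673.1  80.3] 157.6
exer area 377 cent [233.5 159. ] world [675.9  86.9] [87.9 37.5] 65.8
   pca [677.1  88. ] 61.1
tray area 3 cent [290.3 224. ] world [510.4 -63.8] [1.2 5.8] 64.8
   pca [510.1 -63.9] 153.3
```

View pics/m1.png

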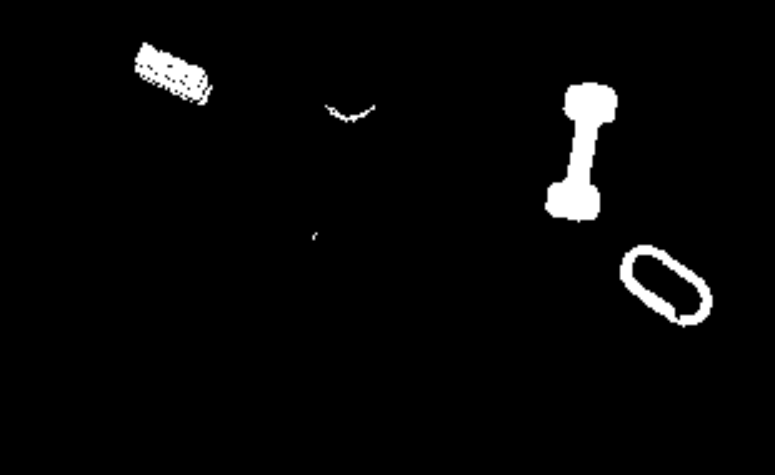

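View pics/tray.png

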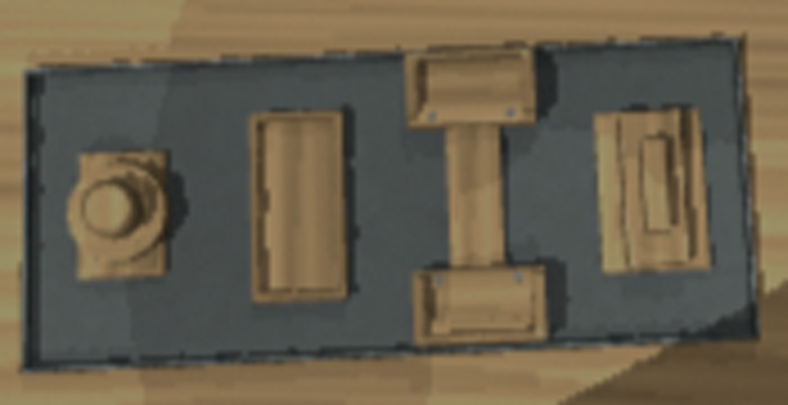

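Run:
```python
from meas import *
c=cam('top')
def w(n,pts,z):
    P=ray(c,np.array(pts)/4.5-.4+[170,205],z)[:,:2]*1000; print(n,P.round(1).tolist(),'mean',P.mean(0).round(1)); return P
t=w('tray',[(25,70),(743,38),(758,338),(20,372)],.014)
print(ang(t[1],t[0]),ang(t[2],t[3]),ang(t[2],t[1]),ang(t[3],t[0]))
w('stub',[(110,208)],.045)
p=w('pocket',[(250,115),(343,110),(348,297),(253,300)],.015)
w('cradle',[(405,55),(533,47),(546,337),(415,343)],.031)
w('rib',[(642,135),(667,135),(675,230),(648,232)],.039)
crop(c,285,140,345,195,12,'pics/col.png')
crop(c,212,138,262,182,14,'pics/ex.png')
```

```text
tray [[514.1, 233.0], [541.3, -178.0], [371.4, -185.2], [344.2, 222.7]] mean [442.7  23.1]
93.78042698364692 93.81176104488418 2.4270113367833352 3.462062780890129
stub [[432.6, 171.8]] mean [432.6 171.8]
pocket [[490.5, 102.6], [494.5, 49.8], [389.0, 42.8], [386.3, 95.6]] mean [440.1  72.7]
cradle [[523.9, 14.5], [530.0, -57.5], [368.7, -67.4], [364.0, 3.9]] mean [446.6 -26.6]
rib [[479.8, -118.6], [480.1, -132.4], [427.6, -136.9], [426.2, -122.1]] mean [ 453.4 -127.5]
```

View pics/col.png

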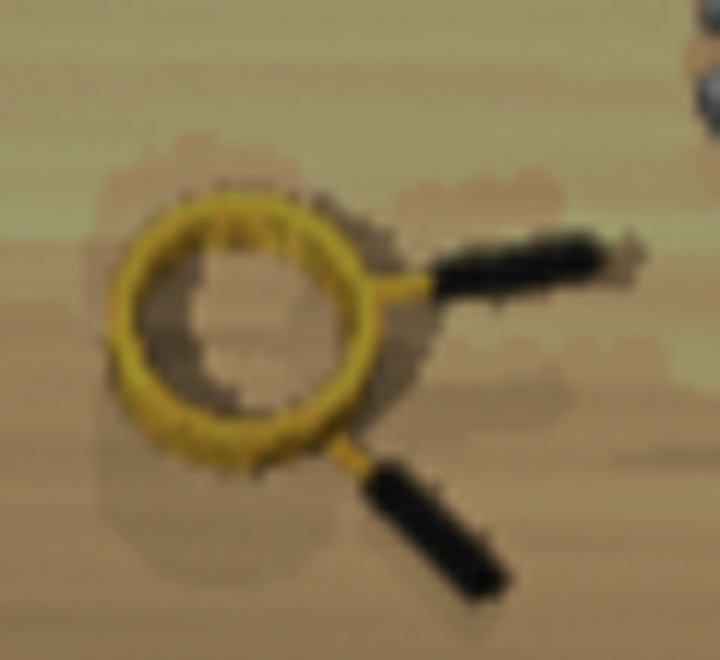

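View pics/ex.png

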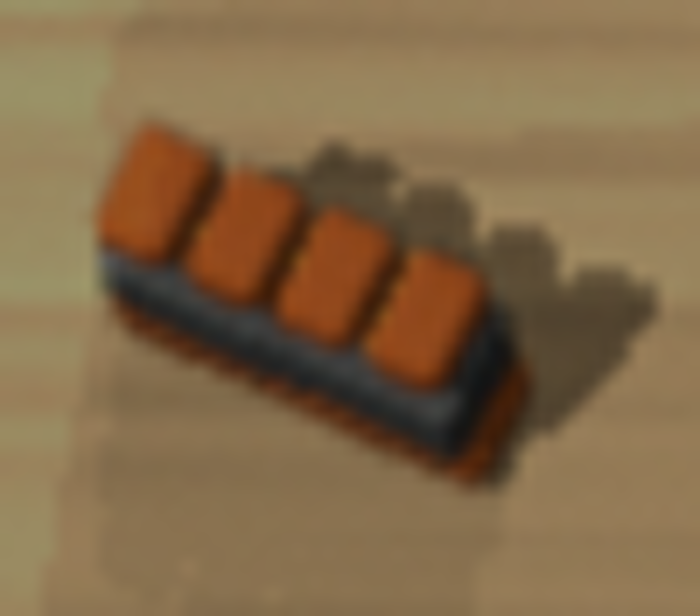

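```bash
cat >> h.py <<'E'
from scipy.spatial.transform import Rotation as Ro
def pose():
    o=ctrl.get_obs(); return o['ee_pos']*1000, Ro.from_euler('xyz',o['eef_rot']),o
def go(xyz,toolyang=None,x0=None):
    """print delta in tool axes (mm, rad) from measured pose to xyz mm with tool down, tool y at angle (deg, mod 180)"""
    p,R,o=pose(); M=R.as_matrix(); y=np.degrees(np.arctan2(M[1,1],M[0,1])); 
    if toolyang is None: toolyang=y
    d=(toolyang-y+90)%180-90
    a=np.radians(y+d); X=np.array([0,0,-1.]); Y=np.array([np.cos(a),np.sin(a),0]); G=np.c_[X,Y,np.cross(X,Y)]
    rv=(R.inv()*Ro.from_matrix(G)).as_rotvec(); t=M.T@(np.array(xyz)-p)
    print('t',o['time_s'].round(2),'p',p.round(1),'yang',y.round(1),'q',o['qpos'].round(2),'w',round(o['grip_width']*1000,1),'F',o['force'].round(1))
    print('  tool delta mm',t.round(1),'dist',np.linalg.norm(t).round(0),'rotvec',rv.round(3), 'tool-frame after rot', (G.T@(np.array(xyz)-p)).round(1))
E
python3 - <<'E'
from meas import *
c=cam('top')
cp=ray(c,[[285+247/12-.45,140+322/12-.45]],.034)[0]
h=ray(c,[[285+620/12-.45,140+252/12-.45],[285+492/12-.45,140+592/12-.45]],.017)
print('collar',cp,'handles',h, [ (ang(cp[:2],x[:2]),np.linalg.norm(x[:2]-cp[:2])) for x in h])
e=ray(c,np.array([[158,195],[425,320]])/14-.45+[212,138],.06); print('ex',e.mean(0),ang(e[0],e[1]))
e=ray(c,np.array([[110,315],[470,490],[530,385]])/14-.45+[212,138],[.003]); print('ex base corners',e.round(3),ang(e[0],e[1]))
go([603.5,-339.2,150],78)
s=cam('scene');crop(s,220,235,310,290,8,'pics/s_ex.png');crop(s,190,205,250,250,12,'pics/s_col.png')
P={'db':(603.5,-339.2,24),'col':(*(cp[:2]*1000),34),'cara':(467.5,-424.2,6),'stub':(433.1,172.3,45),'cradle':(446.5,-27.3,10),'rib':(453.2,-127.1,39),'pocket':(439.8,72.5,7)}
im=s['img'][:,:,::-1].copy();im=cv2.resize(im,None,fx=3,fy=3,interpolation=cv2.INTER_CUBIC)
for n,p in P.items():
    q=proj(s,np.array(p)/1000)[0]*3+1; cv2.drawMarker(im,tuple(int(v) for v in q.round()),(0,0,255),0,10,1)
cv2.imwrite('pics/s_mark.png',im[400:820,450:1250])
E
```

```text
collar [ 0.65925503 -0.09949754  0.034     ] handles [[ 0.68292036 -0.18254619  0.017     ]
 [ 0.60458599 -0.15417386  0.017     ]] [(np.float64(-74.09470055548077), np.float64(0.08635465469263787)), (np.float64(-134.9961822012257), np.float64(0.07731884372552969))]
ex [0.67452879 0.08711205 0.06      ] -114.82705804648495
ex base corners [[0.683 0.13  0.003]
 [0.649 0.059 0.003]
 [0.671 0.048 0.003]] -115.53916824287273Traceback (most recent call last):
  File "<stdin>", line 8, in <module>
  File "h.py", line 25, in go
    print('t',o['time_s'].round(2),'p',p.round(1),'yang',y.round(1),'q',o['qpos'].round(2),'w',round(o['grip_width']*1000,1),'F',o['force'].round(1))
              ^^^^^^^^^^^^^^^^^
AttributeError: 'float' object has no attribute 'round'
```

```bash
sed -i "s/o\['time_s'\].round(2)/round(float(o['time_s']),2)/" h.py
python3 - <<'E'
from meas import *
go([603.5,-339.2,150],78)
s=cam('scene')
P={'db':(603.5,-339.2,24),'col':(659.3,-99.5,34),'cara':(467.5,-424.2,6),'stub':(433.1,172.3,45),'cradle':(446.5,-27.3,10),'rib':(453.2,-127.1,39),'pocket':(439.8,72.5,7),'e':(676,88,60)}
im=s['img'][:,:,::-1].copy();im=cv2.resize(im,None,fx=3,fy=3,interpolation=cv2.INTER_CUBIC)
for n,p in P.items():
    q=proj(s,np.array(p)/1000)[0]*3+1; cv2.drawMarker(im,tuple(int(v) for v in q.round()),(0,0,255),0,10,1)
cv2.imwrite('pics/s_mark.png',im[400:850,450:1250])
E
```

```text
t 0.35 p [ 166.1 -524.3  175.8] yang -72.4 q [-1.33  0.3   1.52 -0.    1.32 -0.07] w 94.0 F [ 0.2  0.1 -0.4]
  tool delta mm [  25.8  -44.3 -472.9] dist 476.0 rotvec [0.516 0.    0.   ] tool-frame after rot [  25.8 -272.  -389.4]
```

View pics/s_mark.png

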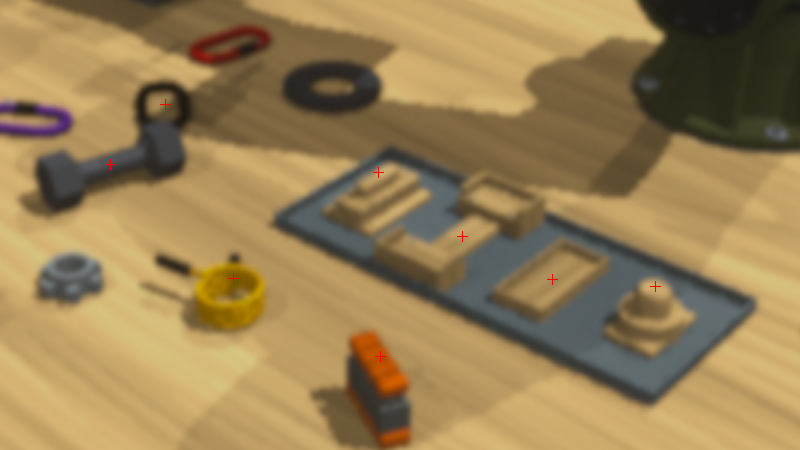

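Request:
play_rows --deltas '[[[0,0,0,0.129,0,0,94],[0,0,0,0.129,0,0,94],[0,0,0,0.129,0,0,94],[0,0,0,0.129,0,0,94],[0,-22,-32,0,0,0,94],[0,-22,-32,0,0,0,94],[0,-22,-32,0,0,0,94],[0,-22,-32,0,0,0,94],[0,-22,-32,0,0,0,94],[0,-22,-32,0,0,0,94]]]'

```text
time_s: 1.4
ee_pos: [0.3827, -0.4342, 0.176]
eef_rot: [2.234, 1.571, -1.116]
force: [-0.8, -0.7, 0.2]
grip_width: 0.0935
```

Request:
play_rows --deltas '[[[10,-22,-32,0,0,0,94],[10,-22,-32,0,0,0,94],[10,-22,-32,0,0,0,94],[10,-22,-32,0,0,0,94],[10,-22,-32,0,0,0,94],[10,-22,-32,0,0,0,94],[0,0,0,0,0,0,94],[0,0,0,0,0,0,94],[0,0,0,0,0,0,94]]]'

```text
time_s: 2.3
ee_pos: [0.5959, -0.3465, 0.1164]
eef_rot: [2.31, 1.57, -1.042]
force: [0.2, 0.0, 0.8]
grip_width: 0.0942
```

Run:
```python
from meas import *
go([603.5,-339.2,6],-102)
c=cam('top');crop(c,360,110,460,260,5,'pics/a1.png')
```

```text
t 2.3 p [ 595.9 -346.5  116.4] yang -102.0 q [-0.58  0.66  1.13 -0.    1.35  1.2 ] w 94.2 F [0.2 0.  0.8]
  tool delta mm [110.4  -8.7  -5.9] dist 111.0 rotvec [-0.001 -0.    -0.   ] tool-frame after rot [110.4  -8.7  -5.9]
```

View pics/a1.png

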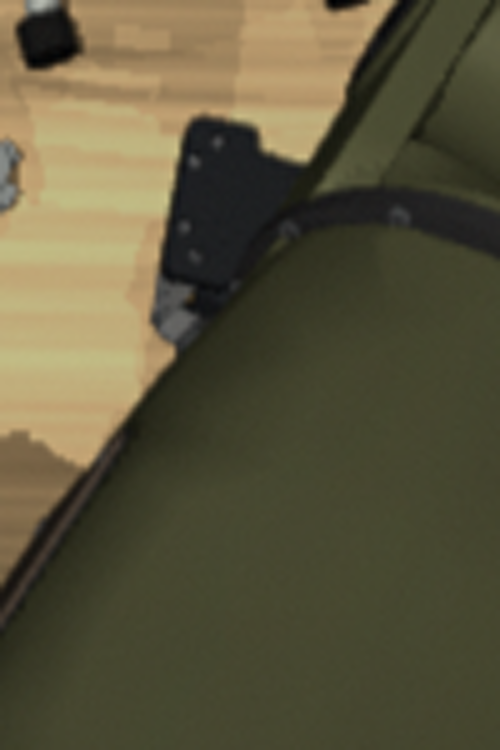

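Request:
play_rows --deltas '[[[10,-8.7,-5.9,0,0,0,94],[20,0,0,0,0,0,94],[25,0,0,0,0,0,94],[20,0,0,0,0,0,94],[15,0,0,0,0,0,94],[12,0,0,0,0,0,94],[8,0,0,0,0,0,94],[0,0,0,0,0,0,94]]]'

```text
time_s: 3.15
ee_pos: [0.6038, -0.3384, 0.0051]
eef_rot: [-0.36, 1.57, 2.572]
force: [-0.2, 1.1, -0.6]
grip_width: 0.0942
```

Run:
```python
from meas import *
go([603.5,-339.2,6],-102)
c=cam('scene');crop(c,120,120,260,230,5,'pics/a2.png')
```

```text
t 3.15 p [ 603.8 -338.4    5.1] yang -102.0 q [-0.56  0.78  1.2   0.    1.16  1.22] w 94.2 F [-0.2  1.1 -0.6]
  tool delta mm [-0.9  0.9  0.1] dist 1.0 rotvec [0.    0.001 0.   ] tool-frame after rot [-0.9  0.9  0.1]
```

View pics/a2.png

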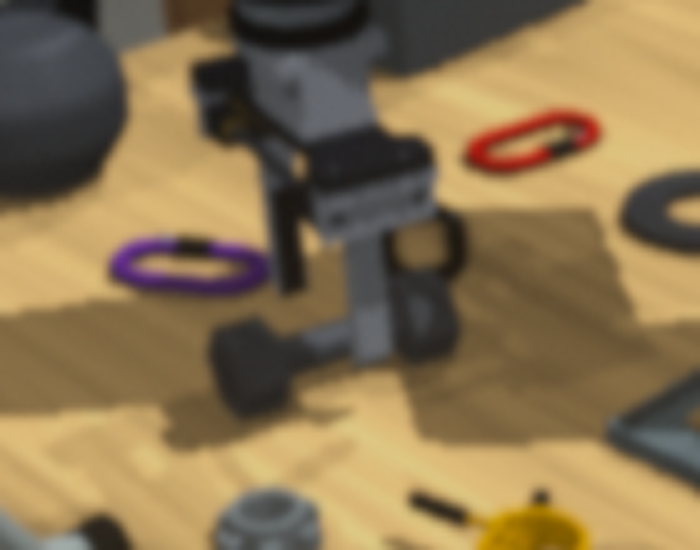

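Request:
play_rows --deltas '[[[0,0,0,0,0,0,10],[0,0,0,0,0,0,10],[0,0,0,0,0,0,10],[0,0,0,0,0,0,10],[0,0,0,0,0,0,10],[0,0,0,0,0,0,10],[0,0,0,0,0,0,10],[0,0,0,0,0,0,10],[0,0,0,0,0,0,10],[0,0,0,0,0,0,10]]]' --grip_force 45

```text
time_s: 4.2
ee_pos: [0.6041, -0.3385, 0.006]
eef_rot: [0.07, 1.571, 3.002]
force: [-0.2, 1.1, -0.6]
grip_width: 0.0176
```

Request:
play_rows --deltas '[[[-10,0,0,0,0,0,10],[-20,0,0,0,0,0,10],[-25,0,0,0,0,0,10],[-25,0,0,0,0,0,10],[-25,0,0,0,0,0,10],[-15,0,0,0,0,0,10],[0,0,0,0,0,0,10],[0,0,0,0,0,0,10]]]'

```text
time_s: 5.0
ee_pos: [0.6039, -0.3384, 0.1251]
eef_rot: [-0.328, 1.57, 2.604]
force: [-0.7, 0.0, -1.2]
grip_width: 0.0101
```

Run:
```python
from meas import *
go([446.5,-27.3,120],-86.15)
c=cam('scene');crop(c,120,90,260,200,5,'pics/a3.png')
```

```text
t 5.0 p [ 603.9 -338.4  125.1] yang -102.0 q [-0.56  0.66  1.11 -0.    1.37  1.22] w 10.1 F [-0.7  0.  -1.2]
  tool delta mm [   5.4 -271.6  218.6] dist 349.0 rotvec [-0.276  0.001  0.   ] tool-frame after rot [   5.1 -321.   136.1]
```

View pics/a3.png

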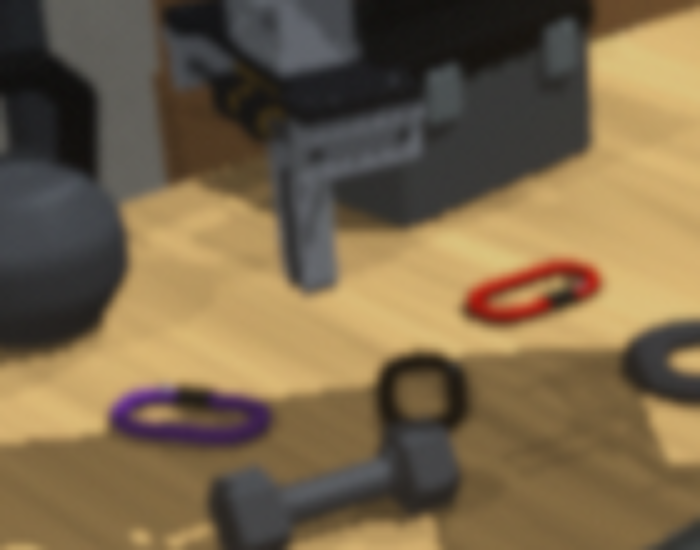

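Run:
```python
from meas import *
c=cam('scene');
old=cv2.imread('pics/scene0.png'); new=c['img'][:,:,::-1]
a=np.vstack([cv2.resize(x[160:210,140:230],None,fx=6,fy=6,interpolation=cv2.INTER_CUBIC) for x in (old,new)])
cv2.imwrite('pics/cmp.png',a)
```

```text
(no output)
```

View pics/cmp.png

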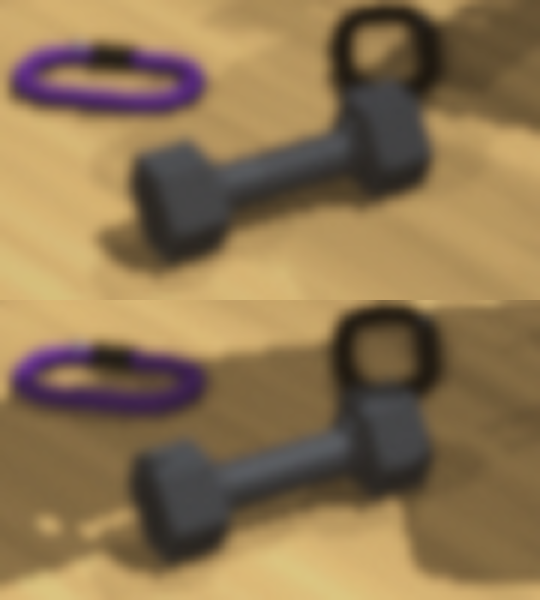

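Run:
```python
from meas import *
c=cam('scene')
p=np.array([603.8,-338.4,5.1]);y=np.array([np.cos(np.radians(-102)),np.sin(np.radians(-102)),0])
for k in(-47,0,47,-60,60): print(k,((proj(c,(p+k*y)/1000)[0]-[120,120])*5).round())
p=pose()[0]; print(p,pose()[2]['grip_width'])
for k in (-12,0,12): print(((proj(c,(p+k*y)/1000)[0]-[120,90])*5).round())
crop(c,120,60,260,200,5,'pics/a4.png'); crop(cam('top'),360,110,460,260,5,'pics/a5.png')
```

```text
-47 [372. 402.]
0 [336. 367.]
47 [301. 333.]
-60 [383. 412.]
60 [291. 324.]
[ 603.65967226 -338.23278114  124.3667941 ] 0.009817040960629285
[327. 341.]
[317. 333.]
[308. 324.]
```

View pics/a4.png

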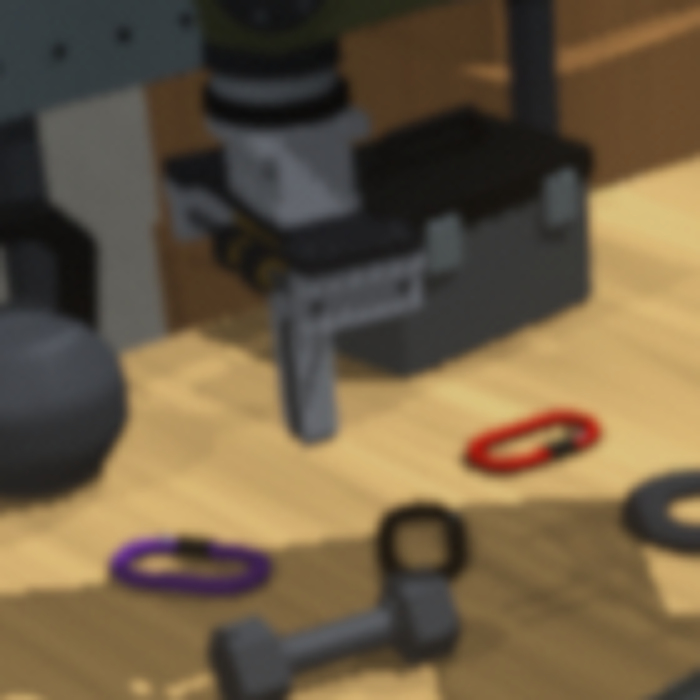

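Run:
```python
from meas import *
c=cam('scene');t=cam('top')
p=np.array([166,-524.1,175.5]);a=np.radians(-72.4);y=np.array([np.cos(a),np.sin(a),0])
im=cv2.imread('pics/scene0.png');it=cv2.imread('pics/top0.png')
def mk(im,c,o,s):
    im=cv2.resize(im,None,fx=s,fy=s,interpolation=cv2.INTER_CUBIC)
    for k in(-47,0,47):
        q=(proj(c,(p+k*y)/1000)[0]+.5)*s; cv2.drawMarker(im,tuple(int(v) for v in q),(0,0,255),0,12,1)
    return im
cv2.imwrite('pics/g1.png',mk(im,c,0,6)[0:600,1200:1800]); cv2.imwrite('pics/g2.png',mk(it,t,0,6)[1800:2520,2800:3360])
```

```text
(no output)
```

View pics/g1.png

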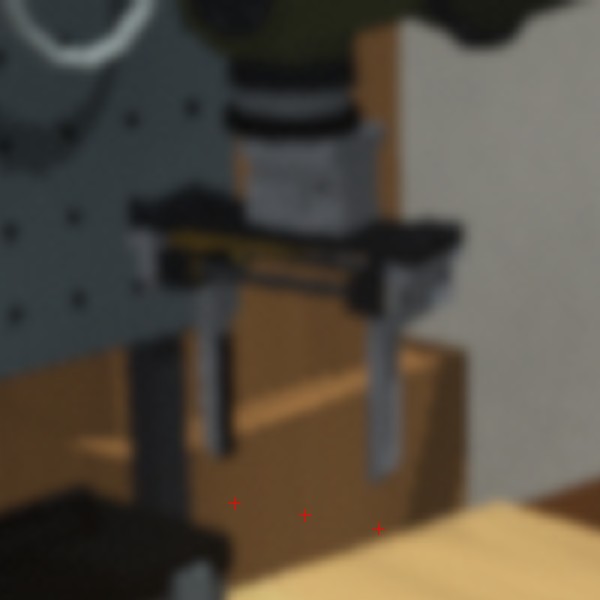

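View pics/g2.png

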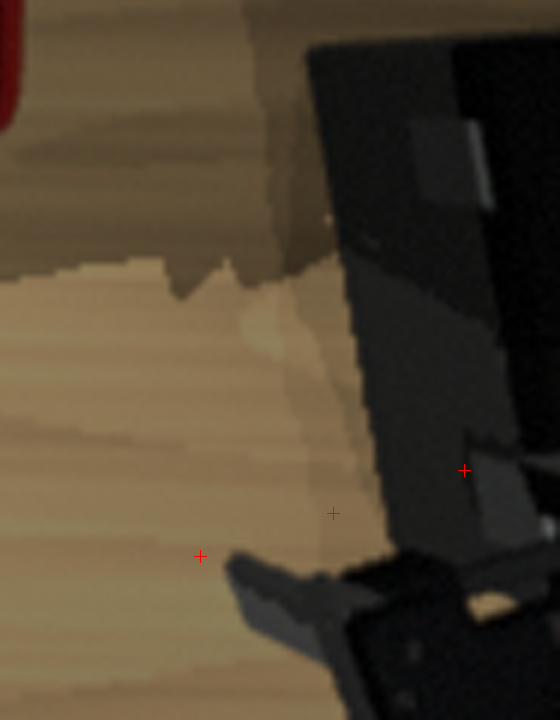

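View pics/a5.png

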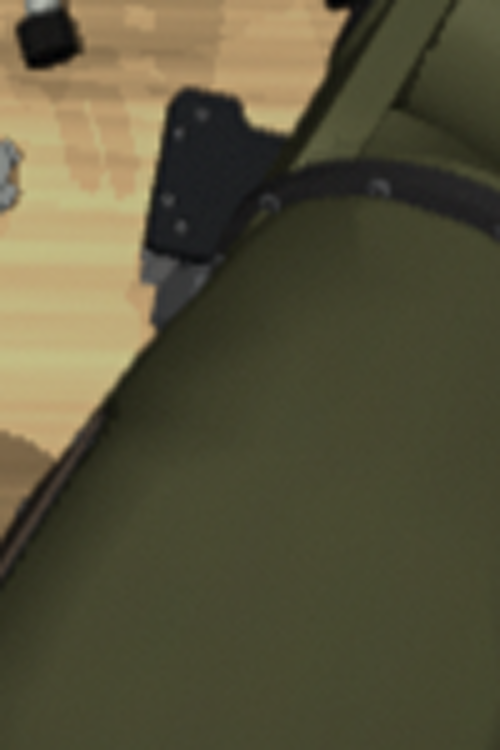

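```bash
python3 - <<'E'
from meas import *
c=cam('scene')
for p,yaw,obs in (([166,-524.1,175.5],-72.4,[(378,528),(383,475)]),):
  for dz in (20,25,30,35):
    a=np.radians(yaw);y=np.array([np.cos(a),np.sin(a),0])
    for k in(-47,47,-53,53): print(dz,k,((proj(c,(np.array(p)+k*y+[0,0,dz])/1000)[0]+.5)*6-[1200,0]).round())
E
python3 - <<'E'
import cv2
im=cv2.imread('pics/scene0.png')[55:90,225:275];cv2.imwrite('pics/tip.png',cv2.resize(im,None,fx=14,fy=14,interpolation=cv2.INTER_CUBIC))
E
```

```text
20 -47 [378. 494.]
20 47 [234. 469.]
20 -53 [387. 496.]
20 53 [225. 468.]
25 -47 [378. 486.]
25 47 [233. 461.]
25 -53 [387. 487.]
25 53 [224. 459.]
30 -47 [378. 477.]
30 47 [233. 452.]
30 -53 [387. 479.]
30 53 [224. 451.]
35 -47 [378. 468.]
35 47 [233. 444.]
35 -53 [387. 470.]
35 53 [224. 442.]
```

View pics/tip.png

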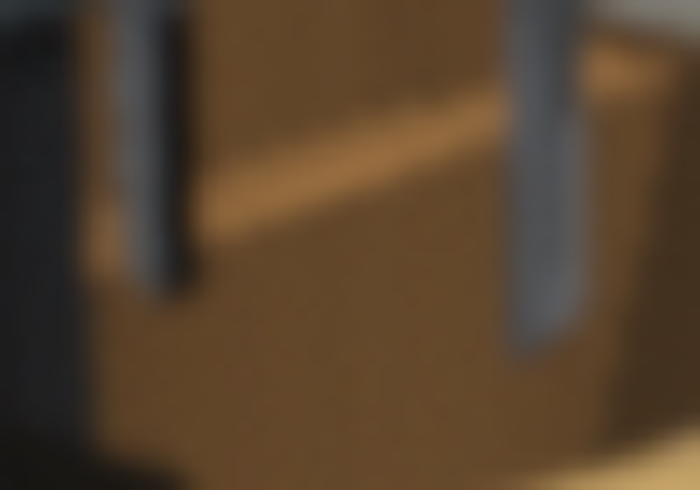

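Request:
play_rows --deltas '[[[0,0,0,0,0,0,80],[0,0,0,0,0,0,80],[0,0,0,0,0,0,80],[0,0,0,0,0,0,80],[20,0,0,0,0,0,80],[20,0,0,0,0,0,80],[20,0,0,0,0,0,80],[20,0,0,0,0,0,80],[5,0,0,0,0,0,80],[0,0,0,0,0,0,80]]]'

```text
time_s: 6.35
ee_pos: [0.6039, -0.3384, 0.0406]
eef_rot: [-0.359, 1.57, 2.573]
force: [-0.1, 0.5, 0.4]
grip_width: 0.0798
```

Run:
```python
from meas import *
go([603.5,-339.2,-22],-102)
c=cam('scene');crop(c,120,120,260,230,5,'pics/a6.png')
p,R,o=pose();y=R.as_matrix()[:,1]
for k in(-47,-40,40,47): print(k,((proj(c,(p+k*y+[0,0,28])/1000)[0]-[120,120])*5).round())
```

```text
t 6.35 p [ 603.9 -338.4   40.6] yang -102.0 q [-0.56  0.74  1.18  0.    1.22  1.22] w 79.8 F [-0.1  0.5  0.4]
  tool delta mm [62.6  0.9  0.2] dist 63.0 rotvec [0.    0.001 0.   ] tool-frame after rot [62.6  0.9  0.2]
-47 [362. 303.]
-40 [356. 298.]
40 [294. 242.]
47 [289. 237.]
```

View pics/a6.png

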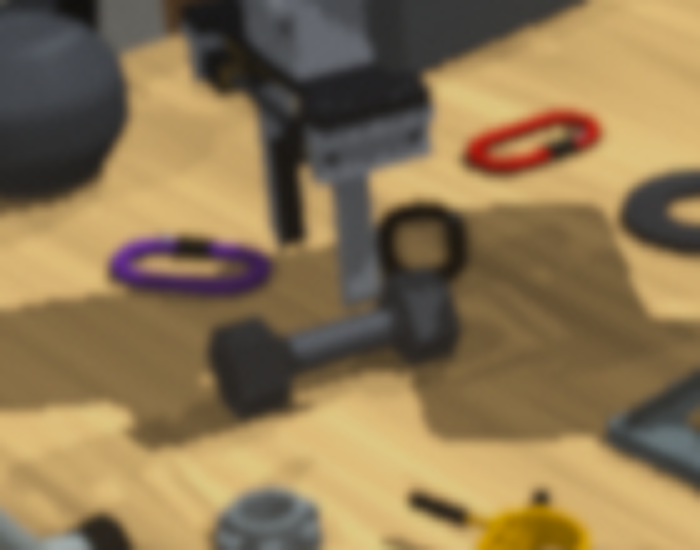

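Request:
play_rows --deltas '[[[15,0.9,0,0,0,0,80],[15,0,0,0,0,0,80],[15,0,0,0,0,0,80],[10,0,0,0,0,0,80],[6,0,0,0,0,0,80],[0,0,0,0,0,0,80]]]'

```text
time_s: 7.0
ee_pos: [0.6036, -0.3392, -0.0212]
eef_rot: [-0.37, 1.569, 2.562]
force: [0.4, 0.5, -0.3]
grip_width: 0.0801
```

Request:
play_rows --deltas '[[[0,0,0,0,0,0,10],[0,0,0,0,0,0,10],[0,0,0,0,0,0,10],[0,0,0,0,0,0,10],[0,0,0,0,0,0,10],[0,0,0,0,0,0,10],[0,0,0,0,0,0,10],[0,0,0,0,0,0,10],[0,0,0,0,0,0,10],[0,0,0,0,0,0,10]]]'

```text
time_s: 8.0
ee_pos: [0.604, -0.3393, -0.02]
eef_rot: [-1.373, 1.571, 1.559]
force: [0.0, 1.3, 1.1]
grip_width: 0.0232
```

Request:
play_rows --deltas '[[[-8,0,0,0,0,0,10],[-15,0,0,0,0,0,10],[-20,0,0,0,0,0,10],[-20,0,0,0,0,0,10],[-20,0,0,0,0,0,10],[-12,0,0,0,0,0,10],[0,0,0,0,0,0,10]]]'

```text
time_s: 8.7
ee_pos: [0.6046, -0.3399, 0.0773]
eef_rot: [2.781, 1.567, -0.57]
force: [-0.3, 0.1, -7.4]
grip_width: 0.0229
```

Run:
```python
from meas import *
go([446.5,-27.3,75],-86.15)
c=cam('scene');crop(c,120,90,260,200,5,'pics/a7.png')
```

```text
t 8.7 p [ 604.6 -339.9   77.3] yang -102.0 q [-0.56  0.7   1.16 -0.    1.28  1.22] w 22.9 F [-0.3  0.1 -7.4]
  tool delta mm [   1.3 -273.   219.7] dist 350.0 rotvec [-0.276 -0.003 -0.002] tool-frame after rot [   2.3 -322.5  136.8]
```

View pics/a7.png

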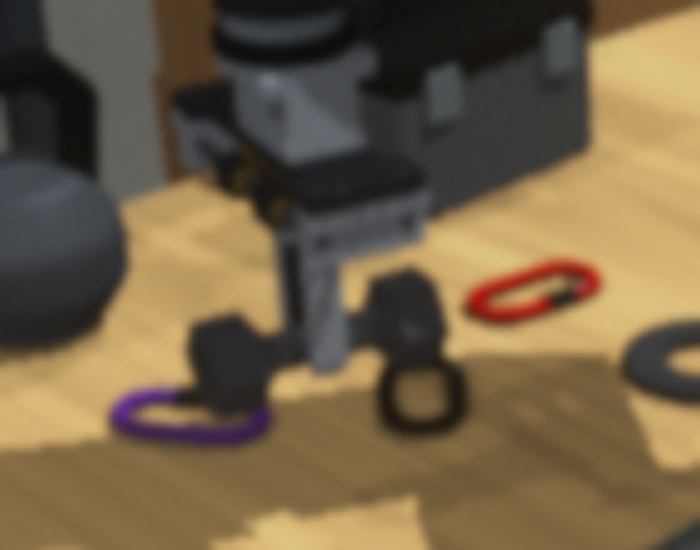

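Request:
play_rows --deltas '[[[0,0,0,-0.069,0,0,10],[0,0,0,-0.069,0,0,10],[0,0,0,-0.069,0,0,10],[0,0,0,-0.069,0,0,10],[0,-15,6,0,0,0,10],[0,-30,13,0,0,0,10],[0,-35,15,0,0,0,10],[0,-35,15,0,0,0,10],[0,-35,15,0,0,0,10],[0,-35,15,0,0,0,10]]]'

```text
time_s: 9.75
ee_pos: [0.5112, -0.1586, 0.0738]
eef_rot: [-0.466, 1.569, 2.743]
force: [0.5, -0.0, -7.1]
grip_width: 0.0229
```

Request:
play_rows --deltas '[[[0,-35,15,0,0,0,10],[0,-35,15,0,0,0,10],[0,-30,13,0,0,0,10],[0,-25,10,0,0,0,10],[0,-12,5,0,0,0,10],[0,0,0,0,0,0,10],[0,0,0,0,0,0,10]]]'

```text
time_s: 10.45
ee_pos: [0.446, -0.0277, 0.0748]
eef_rot: [1.612, 1.571, -1.462]
force: [-0.1, 0.4, -7.4]
grip_width: 0.0232
```

Run:
```python
from meas import *
go([446.5,-27.3,1],-86.15)
c=cam('scene');crop(c,220,120,400,260,4,'pics/b1.png')
c=cam('top');crop(c,165,150,345,300,4,'pics/b2.png')
```

```text
t 10.45 p [446.  -27.7  74.8] yang -86.2 q [-0.14  0.19  1.91 -0.    1.04  1.36] w 23.2 F [-0.1  0.4 -7.4]
  tool delta mm [73.8 -0.4 -0.5] dist 74.0 rotvec [-0. -0. -0.] tool-frame after rot [73.8 -0.4 -0.5]
```

View pics/b1.png

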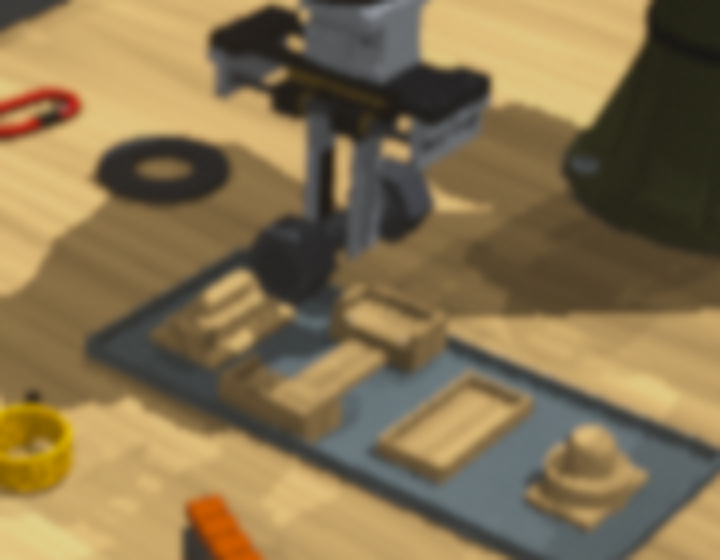

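View pics/b2.png

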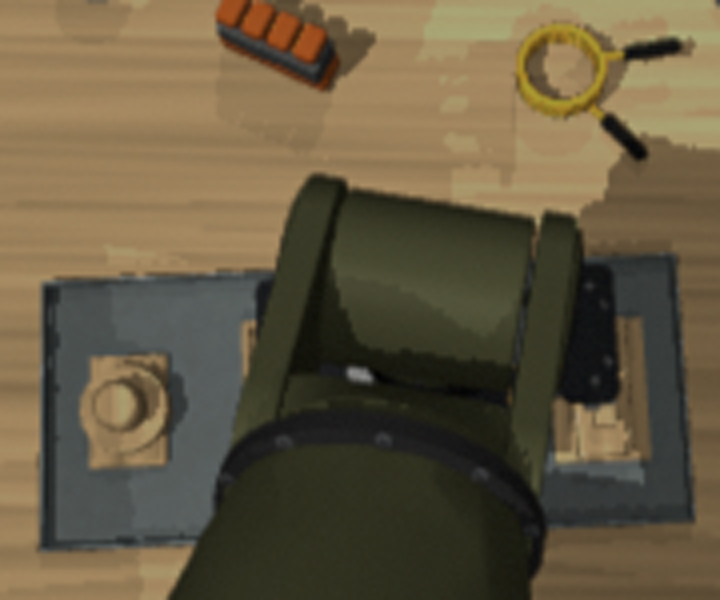

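Request:
play_rows --deltas '[[[10,-0.4,-0.5,0,0,0,10],[15,0,0,0,0,0,10],[15,0,0,0,0,0,10],[10,0,0,0,0,0,10],[5,0,0,0,0,0,10],[0,0,0,0,0,0,10]]]'

```text
time_s: 11.15
ee_pos: [0.446, -0.0269, 0.0193]
eef_rot: [-0.202, 1.57, 3.006]
force: [-0.9, -0.5, -7.4]
grip_width: 0.0231
```

Run:
```python
from meas import *
go([446.5,-27.3,1],-86.15)
c=cam('scene');crop(c,250,165,360,245,7,'pics/b3.png')
```

```text
t 11.15 p [446.  -26.9  19.3] yang -86.2 q [-0.14  0.28  1.95 -0.    0.91  1.36] w 23.1 F [-0.9 -0.5 -7.4]
  tool delta mm [18.3  0.4 -0.5] dist 18.0 rotvec [-0.001  0.001  0.   ] tool-frame after rot [18.3  0.4 -0.5]
```

View pics/b3.png

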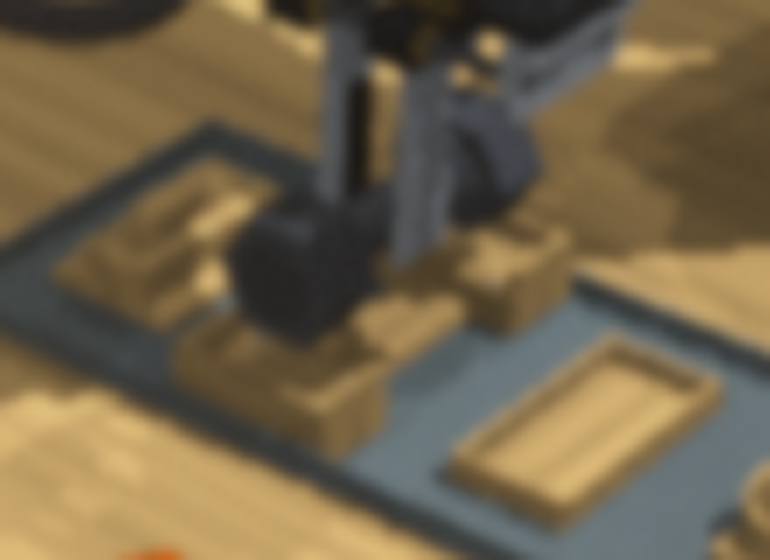

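Well aligned; continue down with small steps.

Request:
play_rows --deltas '[[[5,0.4,-0.5,0,0,0,10],[5,0,0,0,0,0,10],[4,0,0,0,0,0,10],[2,0,0,0,0,0,10],[1,0,0,0,0,0,10],[0,0,0,0,0,0,10]]]'

```text
time_s: 11.8
ee_pos: [0.4467, -0.0272, 0.0029]
eef_rot: [-0.306, 1.571, 2.902]
force: [-0.7, -0.7, -7.5]
grip_width: 0.0231
```

Run:
```python
from meas import *
go([446.5,-27.3,1],-86.15)
c=cam('scene');crop(c,250,165,360,245,7,'pics/b4.png')
```

```text
t 11.8 p [446.7 -27.2   2.9] yang -86.2 q [-0.14  0.32  1.96  0.    0.87  1.36] w 23.1 F [-0.7 -0.7 -7.5]
  tool delta mm [1.9 0.1 0.2] dist 2.0 rotvec [-0.  0.  0.] tool-frame after rot [1.9 0.1 0.2]
```

View pics/b4.png

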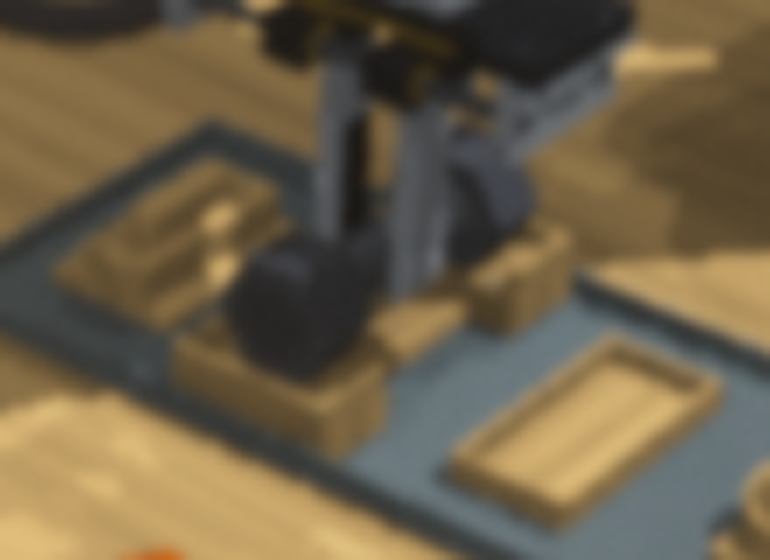

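Request:
play_rows --deltas '[[[1,0,0,0,0,0,10],[1,0,0,0,0,0,10],[0,0,0,0,0,0,10]]]'

```text
time_s: 12.15
ee_pos: [0.4468, -0.0272, 0.0009]
eef_rot: [2.693, 1.571, -0.381]
force: [0.6, -0.4, -6.7]
grip_width: 0.0233
```

Request:
play_rows --deltas '[[[1,0,0,0,0,0,10],[0,0,0,0,0,0,10]]]'

```text
time_s: 12.35
ee_pos: [0.4469, -0.0272, 0.0008]
eef_rot: [2.883, 1.57, -0.191]
force: [-6.7, 0.2, 10.4]
grip_width: 0.023
```

Request:
play_rows --deltas '[[[0,0,0,0,0,0,70],[0,0,0,0,0,0,70],[0,0,0,0,0,0,70],[0,0,0,0,0,0,70],[0,0,0,0,0,0,70],[0,0,0,0,0,0,70],[-20,0,0,0,0,0,80],[-30,0,0,0,0,0,80],[-30,0,0,0,0,0,80],[-20,0,0,0,0,0,80]]]'

```text
time_s: 13.35
ee_pos: [0.4472, -0.0273, 0.1019]
eef_rot: [2.94, 1.569, -0.135]
force: [0.1, -0.7, 0.5]
grip_width: 0.0798
```

Run:
```python
from meas import *
go([659.3,-99.5,80],-14)
c=cam('scene');crop(c,250,165,360,245,7,'pics/b5.png')
```

```text
t 13.35 p [447.2 -27.3 101.9] yang -86.2 q [-0.14  0.15  1.88  0.    1.1   1.36] w 79.8 F [ 0.1 -0.7  0.5]
  tool delta mm [  22.3   86.2 -206.8] dist 225.0 rotvec [-1.26e+00 -1.00e-03 -1.00e-03] tool-frame after rot [ 21.9 223.3  18.8]
```

View pics/b5.png

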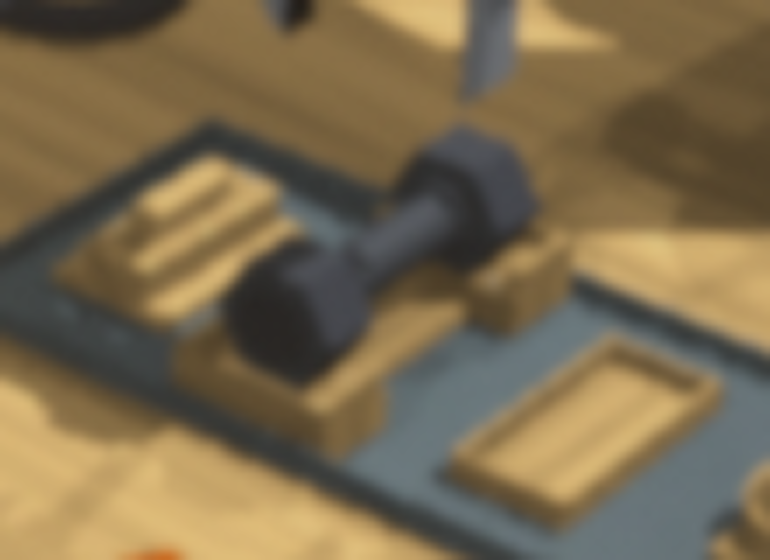

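Request:
play_rows --deltas '[[[0,0,0,-0.139,0,0,94],[0,0,0,-0.139,0,0,94],[0,0,0,-0.139,0,0,94],[0,0,0,-0.139,0,0,94],[0,0,0,-0.139,0,0,94],[0,0,0,-0.139,0,0,94],[0,0,0,-0.139,0,0,94],[0,0,0,-0.139,0,0,94],[0,0,0,-0.139,0,0,94],[0,20,1,0,0,0,94]]]'

```text
time_s: 14.4
ee_pos: [0.465, -0.0328, 0.0996]
eef_rot: [-1.544, 1.57, 2.921]
force: [0.7, 0.7, 0.3]
grip_width: 0.0942
```

Request:
play_rows --deltas '[[[0,34,3,0,0,0,94],[0,34,3,0,0,0,94],[5,34,3,0,0,0,94],[5,34,3,0,0,0,94],[5,34,3,0,0,0,94],[5,24,2,0,0,0,94],[0,10,1,0,0,0,94],[0,0,0,0,0,0,94],[0,0,0,0,0,0,94]]]'

```text
time_s: 15.3
ee_pos: [0.6583, -0.1015, 0.0793]
eef_rot: [-1.527, 1.57, 2.932]
force: [0.5, 0.9, -0.9]
grip_width: 0.0938
```

Run:
```python
from meas import *
go([659.3,-99.5,-23],-14.5)
c=cam('scene');crop(c,160,120,300,250,5,'pics/c1a.png')
c=cam('top');crop(c,250,120,360,200,6,'pics/c1b.png')
```

```text
t 15.3 p [ 658.3 -101.5   79.3] yang -14.5 q [-0.21  0.64  1.25  0.    1.25  0.05] w 93.8 F [ 0.5  0.9 -0.9]
  tool delta mm [102.3   0.5  -2.2] dist 102.0 rotvec [0.    0.    0.001] tool-frame after rot [102.3   0.4  -2.2]
```

View pics/c1a.png

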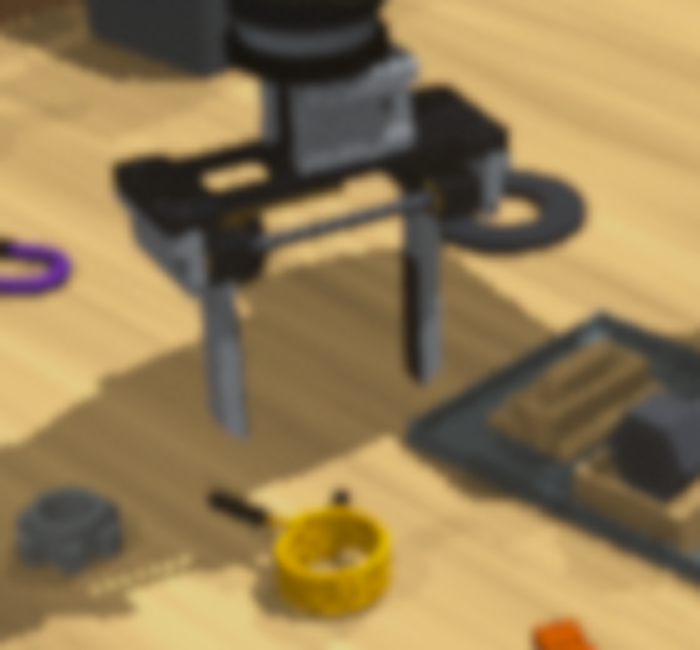

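View pics/c1b.png

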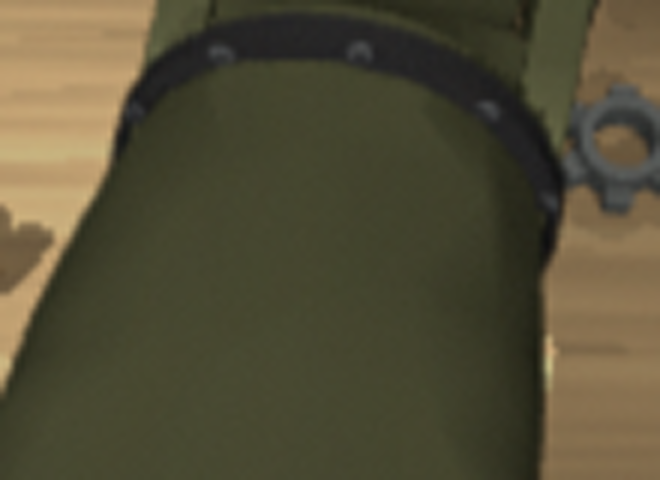

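Request:
play_rows --deltas '[[[10,0.4,-2.2,0,0,0,94],[20,0,0,0,0,0,94],[25,0,0,0,0,0,94],[20,0,0,0,0,0,94],[15,0,0,0,0,0,94],[8,0,0,0,0,0,94],[3,0,0,0,0,0,94],[0,0,0,0,0,0,94]]]'

```text
time_s: 16.2
ee_pos: [0.66, -0.0996, -0.0208]
eef_rot: [1.588, 1.57, -0.235]
force: [-0.0, 0.3, 0.6]
grip_width: 0.0939
```

Run:
```python
from meas import *
go([659.3,-99.5,-23],-14.5)
c=cam('scene');crop(c,180,170,280,260,7,'pics/c2a.png')
```

```text
t 16.2 p [660.  -99.6 -20.8] yang -14.5 q [-0.2   0.76  1.31 -0.    1.07  0.05] w 93.9 F [-0.   0.3  0.6]
  tool delta mm [ 2.2 -0.7  0.1] dist 2.0 rotvec [ 0. -0. -0.] tool-frame after rot [ 2.2 -0.7  0.1]
```

View pics/c2a.png

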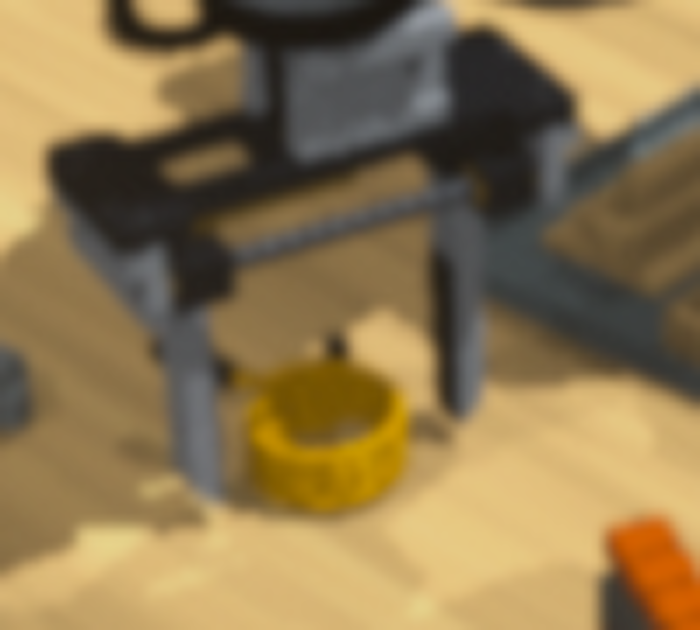

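Request:
play_rows --deltas '[[[1,0,0,0,0,0,45],[0,0,0,0,0,0,45],[0,0,0,0,0,0,45],[0,0,0,0,0,0,45],[0,0,0,0,0,0,45],[0,0,0,0,0,0,45],[0,0,0,0,0,0,45],[0,0,0,0,0,0,45]]]' --grip_force 30

```text
time_s: 17.05
ee_pos: [0.66, -0.0997, -0.0219]
eef_rot: [1.639, 1.57, -0.185]
force: [1.1, -1.4, 2.0]
grip_width: 0.0602
```

Run:
```python
from meas import *
go([659.3,-99.5,-23],-14.5)
c=cam('scene');crop(c,180,170,280,260,7,'pics/c3a.png')
```

```text
t 17.05 p [660.  -99.7 -21.9] yang -14.5 q [-0.2   0.76  1.31  0.    1.07  0.05] w 60.2 F [ 1.1 -1.4  2. ]
  tool delta mm [ 1.1 -0.7 -0. ] dist 1.0 rotvec [ 0. -0. -0.] tool-frame after rot [ 1.1 -0.7 -0. ]
```

View pics/c3a.png

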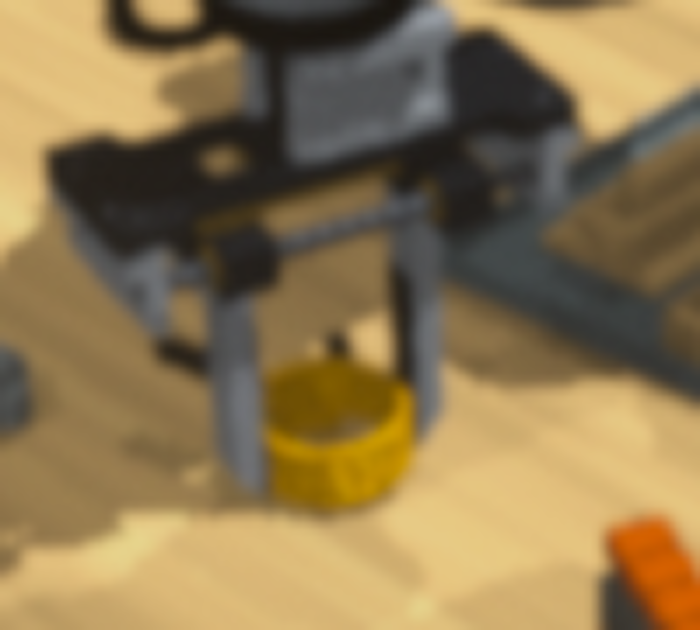

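Request:
play_rows --deltas '[[[-8,0,0,0,0,0,45],[-18,0,0,0,0,0,45],[-25,0,0,0,0,0,45],[-25,0,0,0,0,0,45],[-20,0,0,0,0,0,45],[-8,0,0,0.1,0,0,45],[0,0,0,0.13,0,0,45],[0,0,0,0.13,0,0,45],[0,0,0,0.13,0,0,45],[0,0,0,0.13,0,0,45]]]'

```text
time_s: 18.1
ee_pos: [0.6594, -0.0996, 0.0819]
eef_rot: [-0.883, 1.57, 2.951]
force: [0.2, -0.3, -3.2]
grip_width: 0.0598
```

Request:
play_rows --deltas '[[[0,0,0,0.13,0,0,45],[0,0,0,0.13,0,0,45],[0,0,0,0.13,0,0,45],[0,0,0,0.13,0,0,45],[0,0,0,0.11,0,0,45],[0,0,0,0,0,0,45],[0,0,0,0,0,0,45]]]'

```text
time_s: 18.8
ee_pos: [0.6596, -0.0996, 0.0819]
eef_rot: [-0.301, 1.57, 2.912]
force: [0.5, -0.1, -3.7]
grip_width: 0.0599
```

Run:
```python
from meas import *
go([433.1,172.3,75],-86.15)
c=cam('scene');crop(c,150,100,290,230,5,'pics/c4a.png')
```

```text
t 18.8 p [659.6 -99.6  81.9] yang -85.9 q [-0.2   0.64  1.25  0.    1.25  1.29] w 59.9 F [ 0.5 -0.1 -3.7]
  tool delta mm [   7.1 -287.3  206.6] dist 354.0 rotvec [0.004 0.001 0.   ] tool-frame after rot [   6.9 -286.5  207.7]
```

View pics/c4a.png

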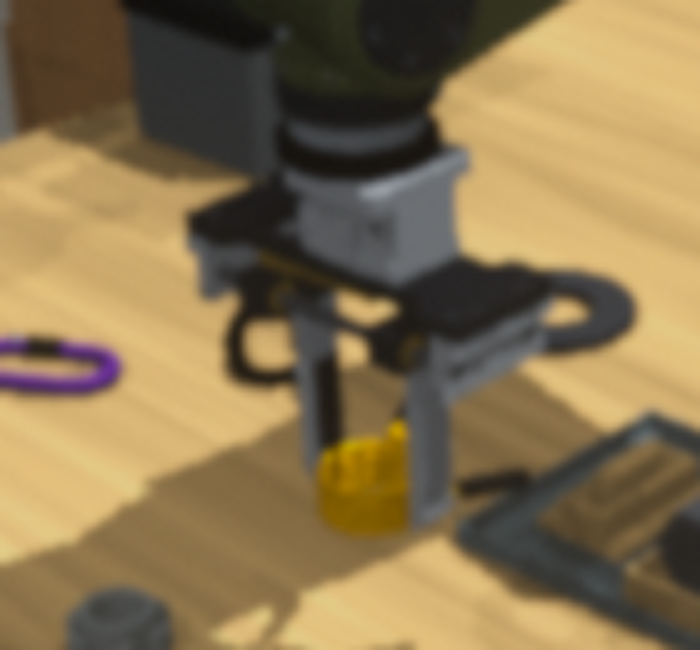

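Collar held level. Travel to above the stub.

Request:
play_rows --deltas '[[[0,-15,11,0,0,0,45],[0,-25,18,0,0,0,45],[0,-31,22,0,0,0,45],[0,-31,22,0,0,0,45],[0,-31,22,0,0,0,45],[0,-31,22,0,0,0,45],[0,-31,22,0,0,0,45],[0,-31,22,0,0,0,45],[0,-30,22,0,0,0,45],[0,-18,13,0,0,0,45]]]'

```text
time_s: 19.85
ee_pos: [0.4441, 0.162, 0.0822]
eef_rot: [-1.653, 1.571, 1.56]
force: [-0.7, -0.1, -2.7]
grip_width: 0.0597
```

Request:
play_rows --deltas '[[[0,-12,9,0,0,0,45],[0,0,0,0,0,0,45],[0,0,0,0,0,0,45]]]'

```text
time_s: 20.15
ee_pos: [0.4364, 0.1715, 0.0821]
eef_rot: [2.991, 1.57, -0.082]
force: [-0.2, -1.2, -2.9]
grip_width: 0.0596
```

Run:
```python
from meas import *
go([433.1,172.3,1],-86.15)
c=cam('scene');crop(c,300,140,440,270,5,'pics/c5a.png')
```

```text
t 20.15 p [436.4 171.5  82.1] yang -86.1 q [ 0.3   0.23  1.85 -0.    1.07  1.8 ] w 59.6 F [-0.2 -1.2 -2.9]
  tool delta mm [81.1 -1.   3.3] dist 81.0 rotvec [ 0.002 -0.    -0.   ] tool-frame after rot [81.1 -1.   3.2]
```

View pics/c5a.png

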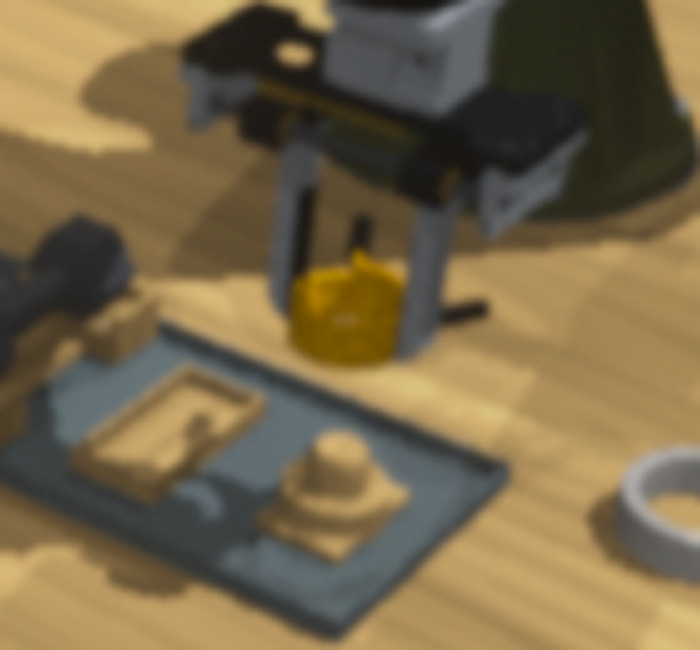

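Request:
play_rows --deltas '[[[10,-1,3.2,0,0,0,45],[15,0,0,0,0,0,45],[15,0,0,0,0,0,45],[10,0,0,0,0,0,45],[5,0,0,0,0,0,45],[0,0,0,0,0,0,45],[0,0,0,0,0,0,45]]]'

```text
time_s: 20.9
ee_pos: [0.4329, 0.1726, 0.0273]
eef_rot: [-2.961, 1.57, 0.248]
force: [0.5, -1.0, -2.8]
grip_width: 0.0598
```

Run:
```python
from meas import *
go([433.1,172.3,1],-86.15)
c=cam('scene');crop(c,320,180,420,270,7,'pics/c6a.png')
```

```text
t 20.9 p [432.9 172.6  27.3] yang -86.1 q [ 0.3   0.31  1.9  -0.    0.94  1.8 ] w 59.8 F [ 0.5 -1.  -2.8]
  tool delta mm [26.3  0.3 -0.1] dist 26.0 rotvec [ 0.001 -0.     0.   ] tool-frame after rot [26.3  0.3 -0.1]
```

View pics/c6a.png

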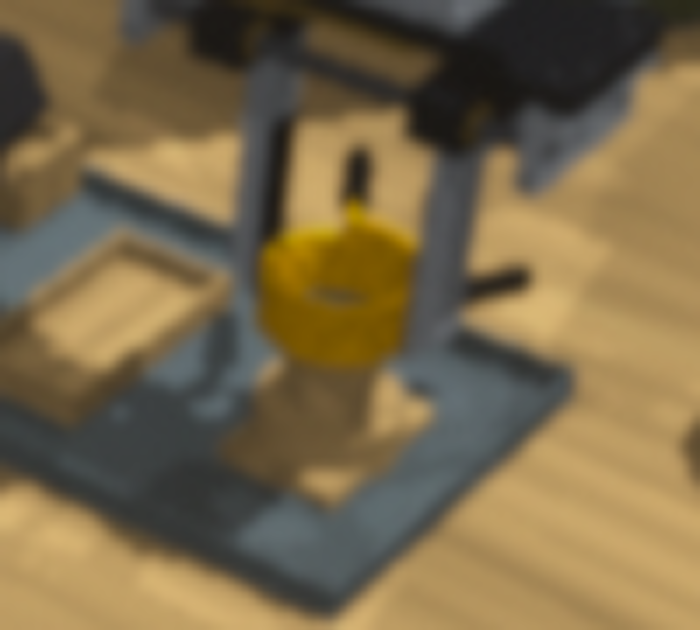

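Request:
play_rows --deltas '[[[4,0,0,0,0,0,45],[4,0,0,0,0,0,45],[4,0,0,0,0,0,45],[4,0,0,0,0,0,45],[0,0,0,0,0,0,45]]]'

```text
time_s: 21.45
ee_pos: [0.4323, 0.1725, 0.0103]
eef_rot: [0.251, 1.57, -2.823]
force: [-0.3, -0.3, -3.0]
grip_width: 0.0597
```

Request:
play_rows --deltas '[[[3,0,0,0,0,0,45],[3,0,0,0,0,0,45],[2,0,0,0,0,0,45],[1,0,0,0,0,0,45],[0,0,0,0,0,0,45]]]'

```text
time_s: 21.95
ee_pos: [0.4326, 0.1726, 0.0018]
eef_rot: [0.19, 1.571, -2.883]
force: [-0.1, 0.2, -2.4]
grip_width: 0.06
```

Request:
play_rows --deltas '[[[1,0,0,0,0,0,45],[1,0,0,0,0,0,45],[0,0,0,0,0,0,45]]]'

```text
time_s: 22.25
ee_pos: [0.4328, 0.1727, 0.001]
eef_rot: [-3.041, 1.57, 0.169]
force: [-6.6, -3.2, 16.0]
grip_width: 0.06
```

Run:
```python
from meas import *
go([433.1,172.3,1],-86.15)
c=cam('scene');crop(c,320,180,420,270,7,'pics/c7a.png')
```

```text
t 22.25 p [432.8 172.7   1. ] yang -86.1 q [ 0.3   0.35  1.91 -0.    0.88  1.8 ] w 60.0 F [-6.6 -3.2 16. ]
  tool delta mm [ 0.   0.4 -0.2] dist 0.0 rotvec [ 0.001 -0.     0.   ] tool-frame after rot [ 0.   0.4 -0.2]
```

View pics/c7a.png

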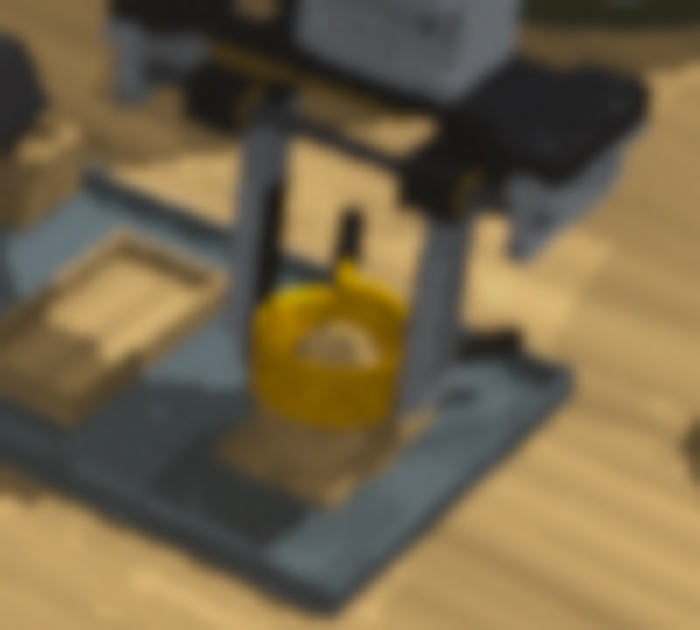

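Request:
play_rows --deltas '[[[0,0,0,0,0,0,84],[0,0,0,0,0,0,84],[0,0,0,0,0,0,84],[0,0,0,0,0,0,84],[-15,0,0,0,0,0,84],[-30,0,0,0,0,0,84],[-30,0,0,0,0,0,84],[-25,0,0,0,0,0,84],[0,0,0,-0.126,0,0,84],[0,0,0,-0.126,0,0,84]]]'

```text
time_s: 23.3
ee_pos: [0.433, 0.1727, 0.1007]
eef_rot: [3.129, 1.569, 0.312]
force: [-0.1, 1.0, -0.3]
grip_width: 0.0843
```

Request:
play_rows --deltas '[[[0,0,0,-0.126,0,0,84],[0,0,0,-0.126,0,0,84],[0,0,0,-0.126,0,0,84],[0,0,0,-0.126,0,0,84],[0,0,0,-0.126,0,0,84],[0,0,0,0,0,0,84]]]'

```text
time_s: 23.9
ee_pos: [0.4326, 0.1726, 0.0999]
eef_rot: [-0.659, 1.571, -2.848]
force: [-0.8, -0.5, 0.1]
grip_width: 0.0839
```

Run:
```python
from meas import *
go([467.5,-424.2,80],-35.5)
c=cam('scene');crop(c,320,180,420,270,7,'pics/c8a.png')
```

```text
t 23.9 p [432.6 172.6  99.9] yang -35.5 q [0.3  0.2  1.84 0.   1.11 0.92] w 83.9 F [-0.8 -0.5  0.1]
  tool delta mm [ 19.9 374.6 465.9] dist 598.0 rotvec [0.001 0.    0.   ] tool-frame after rot [ 19.9 375.  465.6]
```

View pics/c8a.png

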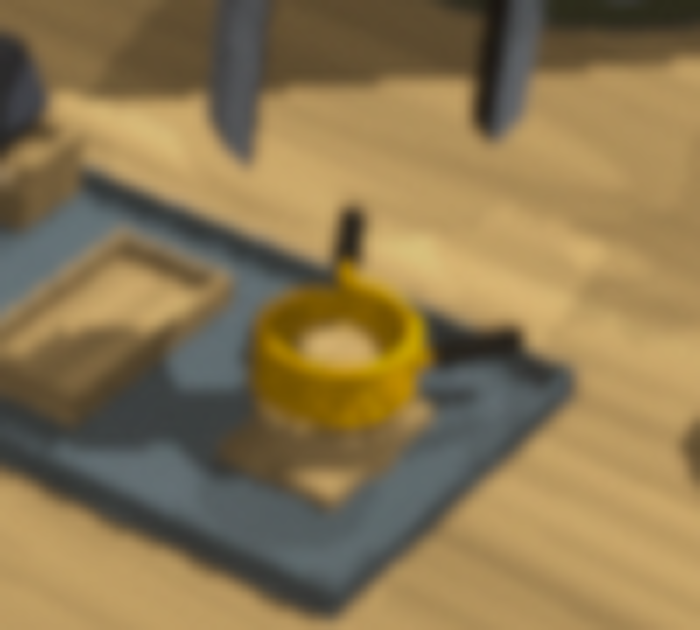

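Request:
play_rows --deltas '[[[0,13,16,0,0,0,84],[0,24,30,0,0,0,84],[0,28,35,0,0,0,84],[0,28,35,0,0,0,84],[0,28,35,0,0,0,84],[0,28,35,0,0,0,84],[0,28,35,0,0,0,84],[0,28,35,0,0,0,84],[0,28,35,0,0,0,84],[0,28,35,0,0,0,84]]]'

```text
time_s: 24.95
ee_pos: [0.455, -0.2464, 0.1]
eef_rot: [1.865, 1.571, -0.331]
force: [0.3, 0.8, 0.7]
grip_width: 0.0837
```

Request:
play_rows --deltas '[[[0,28,35,0,0,0,84],[0,28,35,0,0,0,84],[0,28,35,0,0,0,84],[0,28,35,0,0,0,84],[0,18,22,0,0,0,84],[0,8,9,0,0,0,84],[0,0,0,0,0,0,84],[0,0,0,0,0,0,84]]]'

```text
time_s: 25.75
ee_pos: [0.4679, -0.4632, 0.0996]
eef_rot: [-1.88, 1.57, 2.209]
force: [-0.2, 0.2, 1.3]
grip_width: 0.0839
```

Run:
```python
from meas import *
go([467.5,-424.2,-24],-35.5)
c=cam('scene');crop(c,160,90,280,200,6,'pics/d1.png')
c=cam('top');crop(c,170,180,480,320,2.5,'pics/d2.png')
```

```text
t 25.75 p [ 467.9 -463.2   99.6] yang -35.7 q [-0.84  0.61  1.26  0.    1.27 -0.21] w 83.9 F [-0.2  0.2  1.3]
  tool delta mm [123.6 -23.  -31.4] dist 130.0 rotvec [-0.004 -0.     0.001] tool-frame after rot [123.6 -23.  -31.5]
```

View pics/d1.png

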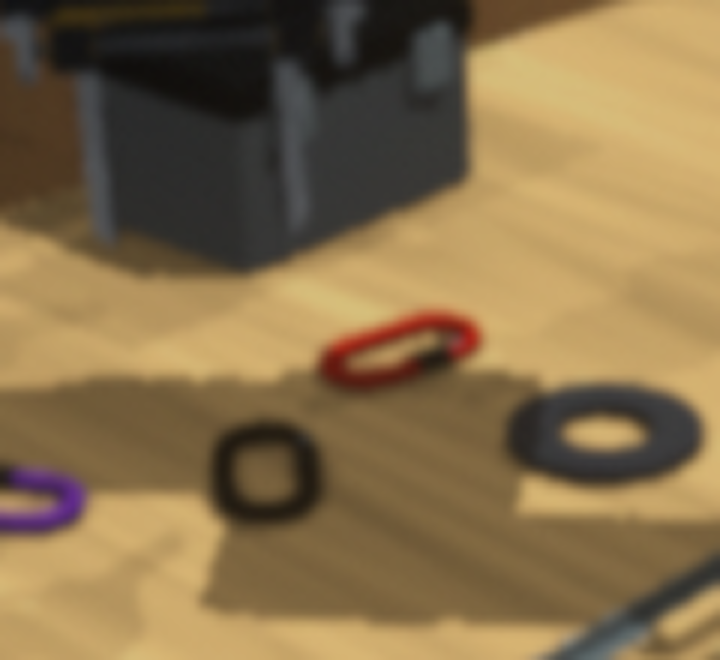

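View pics/d2.png

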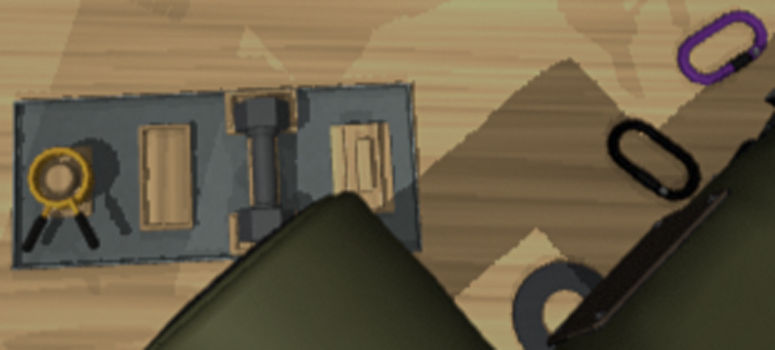

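Run:
```python
from meas import *
c=cam('scene');print(ray(c,[[267/6+160-.42,471/6+90-.42]],.006)*1000)
t=cam('top');im=t['img'];hsv=cv2.cvtColor(im,cv2.COLOR_RGB2HSV)
m,ce,st=comp((hsv[:,:,2]<50).astype(np.uint8),None,(405,222,455,265)); cn=max(cv2.findContours(m,0,cv2.CHAIN_APPROX_NONE)[0],key=cv2.contourArea)
print(rect(m,t,.006)[0]); crop(t,405,218,455,268,12,'pics/d3.png')
```

```text
[[ 470.78364952 -422.89458965    6.        ]]
((460.9955139160156, -434.190185546875), (125.71204376220703, 56.42209243774414), 53.761051177978516)
```

View pics/d3.png

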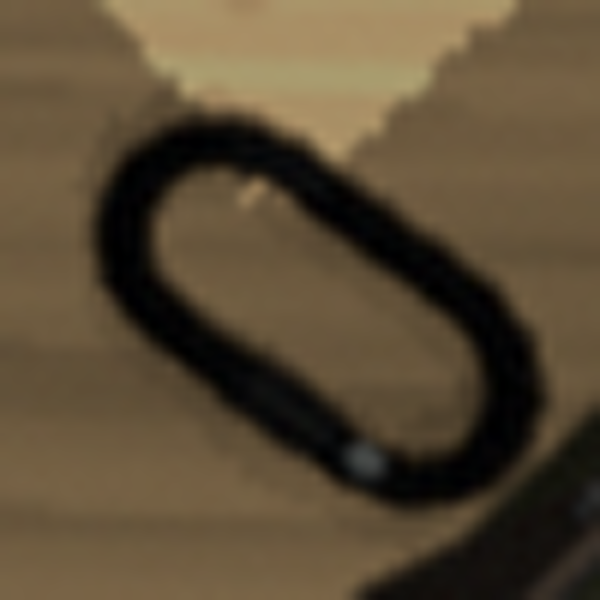

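Request:
play_rows --deltas '[[[0,-11,-16,-0.004,0,0,84],[0,-11.3,-16.2,0,0,0,84],[20,0,0,0,0,0,84],[25,0,0,0,0,0,84],[25,0,0,0,0,0,84],[20,0,0,0,0,0,84],[15,0,0,0,0,0,84],[5,0,0,0,0,0,84],[0,0,0,0,0,0,84],[0,0,0,0,0,0,84]]]'

```text
time_s: 26.95
ee_pos: [0.4689, -0.425, -0.009]
eef_rot: [1.379, 1.569, -0.809]
force: [-0.0, 0.6, 0.9]
grip_width: 0.0839
```

Run:
```python
from meas import *
go([468.5,-424,-24],-35.5)
c=cam('scene');crop(c,150,110,250,200,7,'pics/d4.png')
```

```text
t 26.95 p [ 468.9 -425.    -9. ] yang -35.3 q [-0.79  0.68  1.42 -0.    1.04 -0.18] w 83.9 F [-0.   0.6  0.9]
  tool delta mm [15.  -0.9 -0.5] dist 15.0 rotvec [ 0.003  0.    -0.001] tool-frame after rot [15.  -0.9 -0.5]
```

View pics/d4.png

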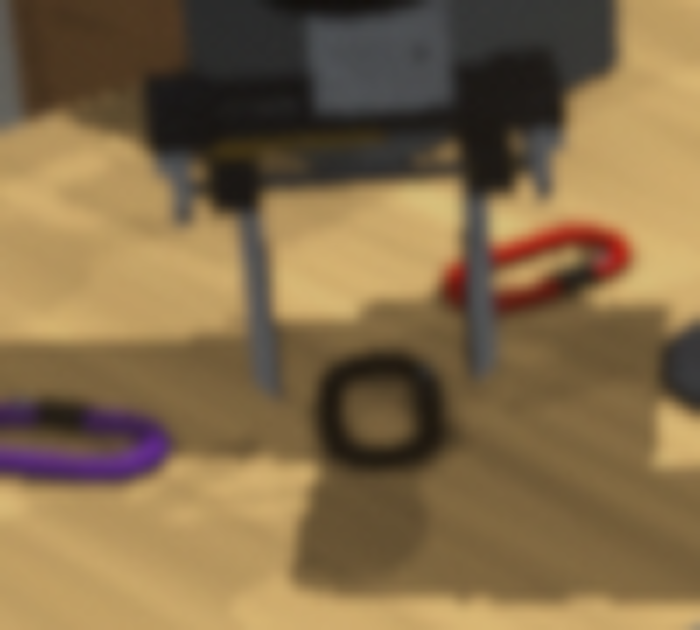

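Request:
play_rows --deltas '[[[6,-0.9,-0.5,0,0,0,84],[5,0,0,0,0,0,84],[3,0,0,0,0,0,84],[1,0,0,0,0,0,84],[0,0,0,0,0,0,84]]]'

```text
time_s: 27.5
ee_pos: [0.468, -0.4236, -0.0253]
eef_rot: [-1.735, 1.57, 2.36]
force: [0.7, -0.6, 0.3]
grip_width: 0.0839
```

Request:
play_rows --deltas '[[[1,0,0,0,0,0,84],[0,0,0,0,0,0,84]]]'

```text
time_s: 27.7
ee_pos: [0.468, -0.4237, -0.026]
eef_rot: [1.098, 1.571, -1.09]
force: [-0.2, -0.8, -0.1]
grip_width: 0.0841
```

Run:
```python
from meas import *
go([468.5,-424,-24],-35.5)
c=cam('scene');crop(c,150,110,250,200,7,'pics/d5.png')
```

```text
t 27.7 p [ 468.  -423.7  -26. ] yang -35.4 q [-0.79  0.7   1.43 -0.    1.01 -0.18] w 84.1 F [-0.2 -0.8 -0.1]
  tool delta mm [-2.   0.5 -0. ] dist 2.0 rotvec [ 0.003  0.    -0.   ] tool-frame after rot [-2.   0.5 -0. ]
```

View pics/d5.png

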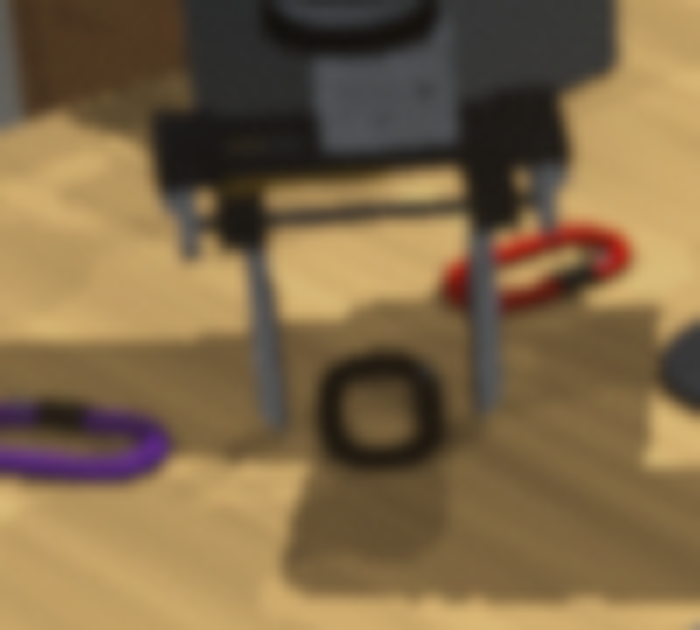

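Request:
play_rows --deltas '[[[0,0,0,0,0,0,45],[0,0,0,0,0,0,45],[0,0,0,0,0,0,45],[0,0,0,0,0,0,45],[0,0,0,0,0,0,45],[0,0,0,0,0,0,45],[0,0,0,0,0,0,45]]]' --grip_force 30

```text
time_s: 28.45
ee_pos: [0.4681, -0.4237, -0.026]
eef_rot: [1.544, 1.571, -0.644]
force: [0.9, -0.4, 0.2]
grip_width: 0.0553
```

Run:
```python
from meas import *
go([468.5,-424,-24],-35.5)
c=cam('scene');crop(c,150,110,250,200,7,'pics/d6.png')
```

```text
t 28.45 p [ 468.1 -423.7  -26. ] yang -35.3 q [-0.79  0.7   1.43  0.    1.01 -0.18] w 55.3 F [ 0.9 -0.4  0.2]
  tool delta mm [-2.   0.5  0. ] dist 2.0 rotvec [ 0.003  0.    -0.   ] tool-frame after rot [-2.   0.5  0. ]
```

View pics/d6.png

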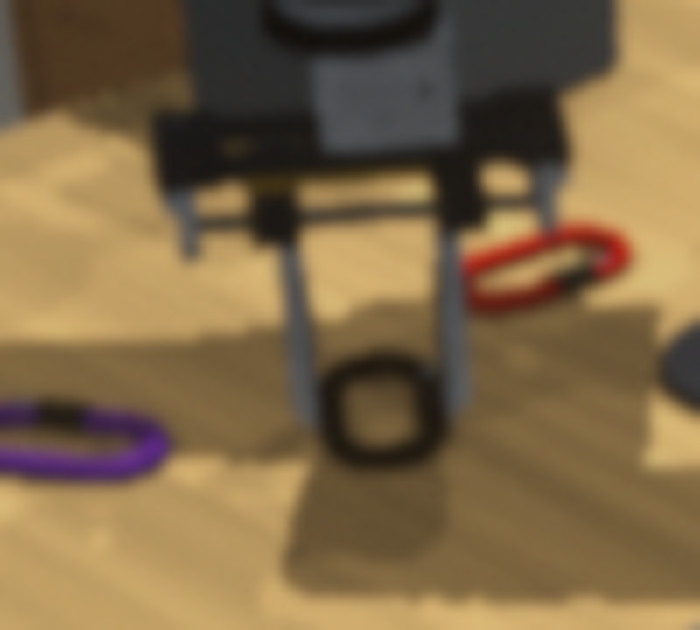

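Request:
play_rows --deltas '[[[-6,0,0,0,0,0,45],[-14,0,0,0,0,0,45],[-22,0,0,0,0,0,45],[-25,0,0,0,0,0,45],[-22,0,0,0,0,0,45],[-14,0,0,0,0,0,45],[-5,0,0,0.06,0,0,45],[0,0,0,0.12,0,0,45],[0,0,0,0.12,0,0,45],[0,0,0,0.12,0,0,45]]]'

```text
time_s: 29.5
ee_pos: [0.4679, -0.4236, 0.0823]
eef_rot: [-1.215, 1.571, 2.455]
force: [-0.4, -0.5, -2.3]
grip_width: 0.055
```

Request:
play_rows --deltas '[[[0,0,0,0.12,0,0,45],[0,0,0,0.12,0,0,45],[0,0,0,0.12,0,0,45],[0,0,0,0.106,0,0,45],[0,0,0,0,0,0,45],[0,0,0,0,0,0,45]]]'

```text
time_s: 30.1
ee_pos: [0.468, -0.4236, 0.0821]
eef_rot: [-0.608, 1.571, 2.604]
force: [-0.1, 0.2, -2.5]
grip_width: 0.0552
```

Run:
```python
from meas import *
go([453.2,-127.1,75],-86.15)
c=cam('scene');crop(c,150,60,250,150,7,'pics/d7.png')
```

```text
t 30.1 p [ 468.  -423.6   82.1] yang -85.9 q [-0.79  0.56  1.37 -0.    1.21  0.71] w 55.2 F [-0.1  0.2 -2.5]
  tool delta mm [   7.1 -296.8   -6.3] dist 297.0 rotvec [0.004 0.    0.   ] tool-frame after rot [   7.1 -296.9   -5.2]
```

View pics/d7.png

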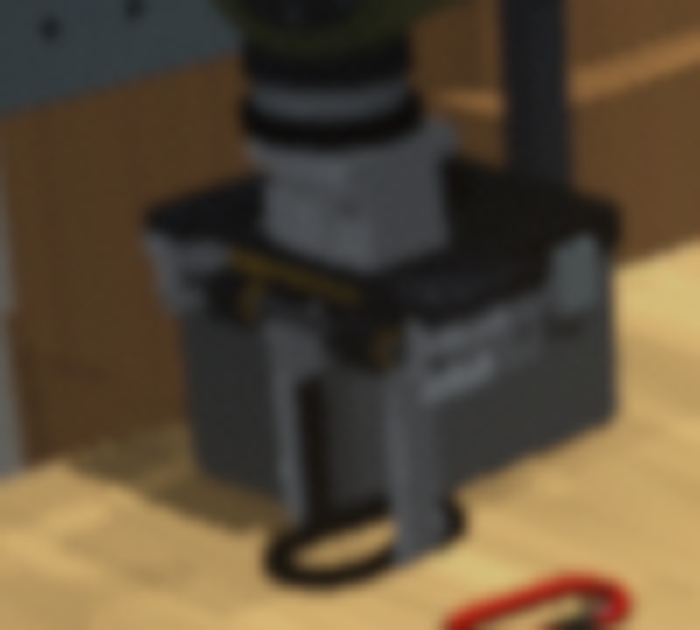

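Request:
play_rows --deltas '[[[0,-16,-0.3,0.004,0,0,45],[0,-28,-0.5,0,0,0,45],[0,-36,-0.6,0,0,0,45],[0,-36,-0.6,0,0,0,45],[0,-36,-0.6,0,0,0,45],[0,-36,-0.6,0,0,0,45],[0,-36,-0.6,0,0,0,45],[0,-36,-0.6,0,0,0,45],[0,-24,-0.5,0,0,0,45],[0,-13,-0.3,0,0,0,45]]]'

```text
time_s: 31.15
ee_pos: [0.4542, -0.1254, 0.0822]
eef_rot: [2.96, 1.57, -0.115]
force: [0.5, -1.1, -1.4]
grip_width: 0.0553
```

Request:
play_rows --deltas '[[[0,0,0,0,0,0,45],[0,0,0,0,0,0,45]]]'

```text
time_s: 31.35
ee_pos: [0.4545, -0.1276, 0.0821]
eef_rot: [2.353, 1.57, -0.724]
force: [-0.1, -0.6, -1.3]
grip_width: 0.055
```

Run:
```python
from meas import *
go([453.2,-127.1,14],-86.15)
c=cam('scene');crop(c,220,110,320,230,5,'pics/d8.png')
c=cam('top');crop(c,240,200,370,300,5,'pics/d9.png')
```

```text
t 31.35 p [ 454.5 -127.6   82.1] yang -86.3 q [-0.35  0.23  1.84 -0.    1.07  1.16] w 55.0 F [-0.1 -0.6 -1.3]
  tool delta mm [68.1 -0.6  1.3] dist 68.0 rotvec [-0.003 -0.    -0.   ] tool-frame after rot [68.1 -0.6  1.2]
```

View pics/d8.png

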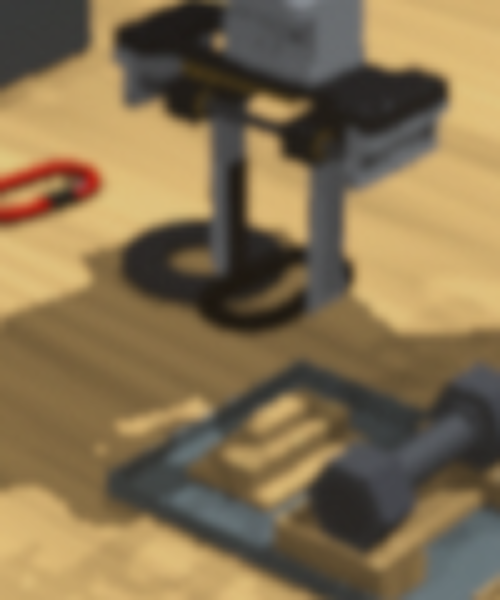

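View pics/d9.png

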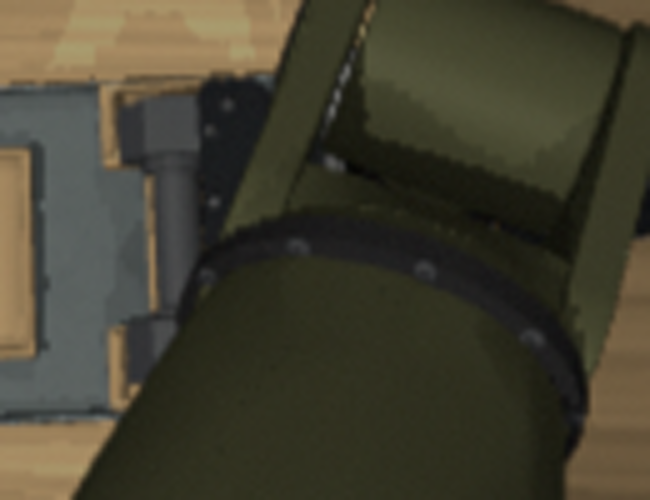

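Request:
play_rows --deltas '[[[10,-0.6,1.2,-0.003,0,0,45],[15,0,0,0,0,0,45],[15,0,0,0,0,0,45],[12,0,0,0,0,0,45],[8,0,0,0,0,0,45],[5,0,0,0,0,0,45],[0,0,0,0,0,0,45],[0,0,0,0,0,0,45]]]'

```text
time_s: 32.25
ee_pos: [0.4532, -0.1265, 0.0173]
eef_rot: [2.707, 1.57, -0.367]
force: [0.0, -0.7, -2.1]
grip_width: 0.055
```

Run:
```python
from meas import *
go([453.2,-127.1,-1],-86.15)
c=cam('scene');crop(c,230,150,320,230,7,'pics/d10.png')
```

```text
t 32.25 p [ 453.2 -126.5   17.3] yang -86.2 q [-0.35  0.33  1.89 -0.    0.92  1.15] w 55.0 F [ 0.  -0.7 -2.1]
  tool delta mm [18.3  0.6  0.1] dist 18.0 rotvec [-0. -0. -0.] tool-frame after rot [18.3  0.6  0.1]
```

View pics/d10.png

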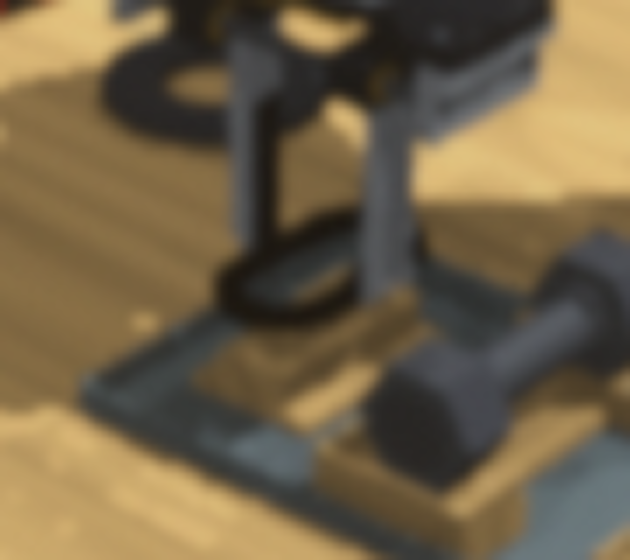

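Request:
play_rows --deltas '[[[3,0.6,0.1,0,0,0,45],[3,0,0,0,0,0,45],[3,0,0,0,0,0,45],[0,0,0,0,0,0,45],[0,0,0,0,0,0,45]]]'

```text
time_s: 32.8
ee_pos: [0.4529, -0.127, 0.0079]
eef_rot: [-0.491, 1.571, 2.718]
force: [0.2, -0.2, -1.9]
grip_width: 0.055
```

Request:
play_rows --deltas '[[[3,0,0,0,0,0,45],[2,0,0,0,0,0,45],[2,0,0,0,0,0,45],[0,0,0,0,0,0,45],[0,0,0,0,0,0,45]]]'

```text
time_s: 33.3
ee_pos: [0.4529, -0.127, 0.0009]
eef_rot: [-0.757, 1.571, 2.452]
force: [0.1, -0.2, -1.7]
grip_width: 0.055
```

Run:
```python
from meas import *
go([453.2,-127.1,-1],-86.15)
c=cam('scene');crop(c,230,150,320,230,7,'pics/d11.png')
```

```text
t 33.3 p [ 452.9 -127.     0.9] yang -86.2 q [-0.35  0.36  1.9   0.    0.88  1.15] w 55.0 F [ 0.1 -0.2 -1.7]
  tool delta mm [ 1.9  0.1 -0.3] dist 2.0 rotvec [-0.  0.  0.] tool-frame after rot [ 1.9  0.1 -0.3]
```

View pics/d11.png

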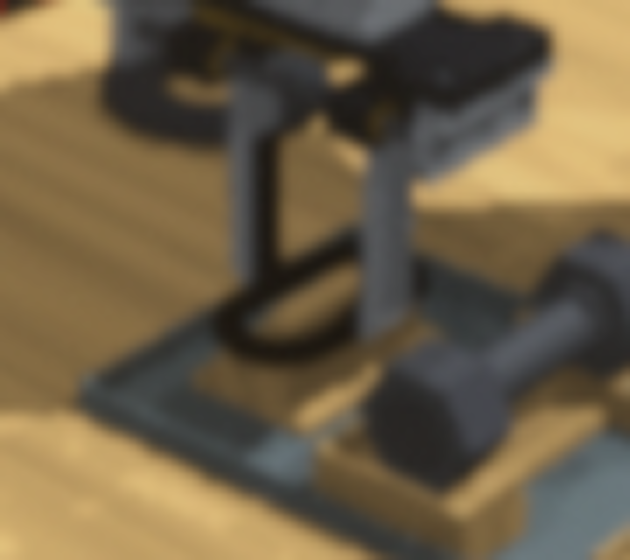

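Request:
play_rows --deltas '[[[1,0,0,0,0,0,45],[1,0,0,0,0,0,45],[0,0,0,0,0,0,45]]]'

```text
time_s: 33.65
ee_pos: [0.453, -0.1271, -0.0011]
eef_rot: [2.678, 1.571, -0.397]
force: [-0.0, 0.3, -1.7]
grip_width: 0.0551
```

Request:
play_rows --deltas '[[[0.7,0,0,0,0,0,45],[0,0,0,0,0,0,45]]]'

```text
time_s: 33.85
ee_pos: [0.4531, -0.1271, -0.0012]
eef_rot: [2.732, 1.571, -0.343]
force: [-3.4, 1.5, 7.3]
grip_width: 0.055
```

Contact at the predicted height. Release and rise.

Request:
play_rows --deltas '[[[0,0,0,0,0,0,74],[0,0,0,0,0,0,74],[0,0,0,0,0,0,74],[0,0,0,0,0,0,74],[-10,0,0,0,0,0,74],[-25,0,0,0,0,0,74],[-30,0,0,0,0,0,74],[-30,0,0,0,0,0,74],[-5,0,0,0,0,0,74]]]'

```text
time_s: 34.75
ee_pos: [0.4544, -0.1276, 0.1021]
eef_rot: [2.728, 1.565, -0.347]
force: [-0.1, 1.3, -0.0]
grip_width: 0.0737
```

Run:
```python
from meas import *
go([676,88,80],-24.5)
c=cam('scene');crop(c,230,150,320,230,7,'pics/d12.png')
```

```text
t 34.75 p [ 454.4 -127.6  102.1] yang -86.2 q [-0.35  0.2   1.83  0.    1.11  1.15] w 73.7 F [-0.1  1.3 -0. ]
  tool delta mm [  22.8 -200.3 -235.4] dist 310.0 rotvec [-1.076 -0.003 -0.005] tool-frame after rot [  22.1  112.2 -288. ]
```

View pics/d12.png

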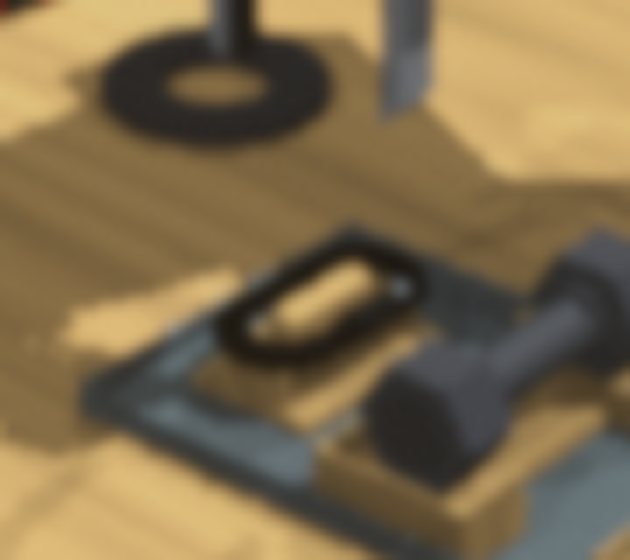

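Request:
play_rows --deltas '[[[0,0,0,-0.134,0,0,74],[0,0,0,-0.134,0,0,74],[0,0,0,-0.134,0,0,74],[0,0,0,-0.134,0,0,74],[0,0,0,-0.134,0,0,74],[0,0,0,-0.134,0,0,74],[0,0,0,-0.134,0,0,74],[0,0,0,-0.13,0,0,74],[0,0,0,0,0,0,74]]]'

```text
time_s: 35.7
ee_pos: [0.4525, -0.1269, 0.0975]
eef_rot: [-1.496, 1.569, 2.783]
force: [1.1, 0.0, 0.9]
grip_width: 0.0741
```

Run:
```python
from meas import *
go([676,88,80],-25)
```

```text
t 35.7 p [ 452.5 -126.9   97.5] yang -24.9 q [-0.35  0.21  1.83  0.    1.1   0.08] w 74.1 F [1.1 0.  0.9]
  tool delta mm [  17.3  112.5 -288.9] dist 311.0 rotvec [0.002 0.    0.001] tool-frame after rot [  17.5  111.8 -289.2]
```

Request:
play_rows --deltas '[[[0,5,-14,0,0,0,74],[0,10,-25,0,0,0,74],[0,13,-33,0,0,0,74],[0,13,-33,0,0,0,74],[0,13,-33,0,0,0,74],[0,13,-33,0,0,0,74],[0,13,-33,0,0,0,74],[0,13,-33,0,0,0,74],[0,10,-27,0,0,0,74],[0,9,-25,0,0,0,74]]]'

```text
time_s: 36.7
ee_pos: [0.6773, 0.09, 0.0974]
eef_rot: [-1.188, 1.57, 3.085]
force: [-0.7, -0.2, 1.0]
grip_width: 0.074
```

Request:
play_rows --deltas '[[[0,0,0,0,0,0,74],[0,0,0,0,0,0,74]]]'

```text
time_s: 36.9
ee_pos: [0.6762, 0.0885, 0.0972]
eef_rot: [-1.009, 1.57, -3.017]
force: [-0.5, -0.3, -0.4]
grip_width: 0.0744
```

Run:
```python
from meas import *
go([676,88,-10],-25)
c=cam('scene');crop(c,220,150,340,290,5,'pics/e1.png')
```

```text
t 36.9 p [676.2  88.5  97.2] yang -25.1 q [ 0.08  0.66  1.18 -0.    1.3   0.51] w 74.4 F [-0.5 -0.3 -0.4]
  tool delta mm [1.072e+02 1.000e-01 5.000e-01] dist 107.0 rotvec [-0.001  0.001  0.001] tool-frame after rot [107.2   0.    0.6]
```

View pics/e1.png

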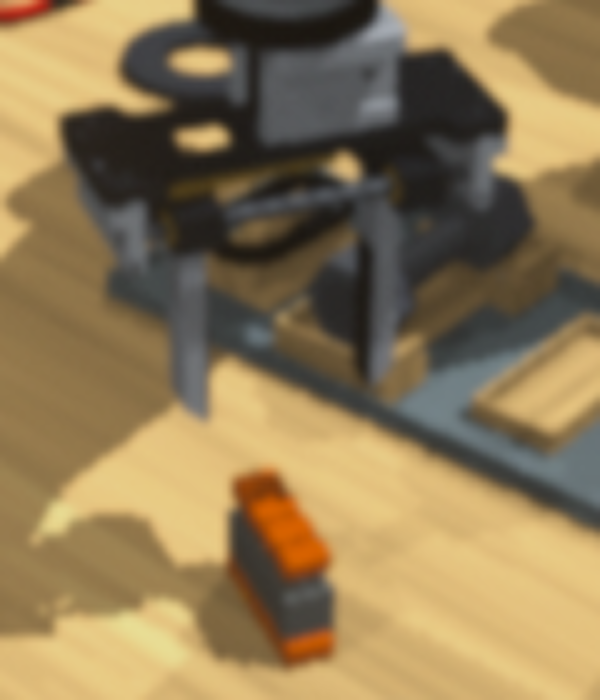

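Request:
play_rows --deltas '[[[10,0,0.5,0,0,0,74],[20,0,0,0,0,0,74],[25,0,0,0,0,0,74],[25,0,0,0,0,0,74],[15,0,0,0,0,0,74],[8,0,0,0,0,0,74],[4,0,0,0,0,0,74],[0,0,0,0,0,0,74]]]'

```text
time_s: 37.75
ee_pos: [0.6765, 0.0871, -0.0084]
eef_rot: [2.097, 1.57, 0.09]
force: [-0.7, -0.3, 0.1]
grip_width: 0.0744
```

Run:
```python
from meas import *
go([676,88,-10],-25)
c=cam('scene');crop(c,230,200,330,290,7,'pics/e2.png')
```

```text
t 37.75 p [676.5  87.1  -8.4] yang -25.0 q [0.07 0.77 1.25 0.   1.12 0.51] w 74.4 F [-0.7 -0.3  0.1]
  tool delta mm [ 1.6 -0.8 -0.6] dist 2.0 rotvec [ 0. -0. -0.] tool-frame after rot [ 1.6 -0.8 -0.6]
```

View pics/e2.png

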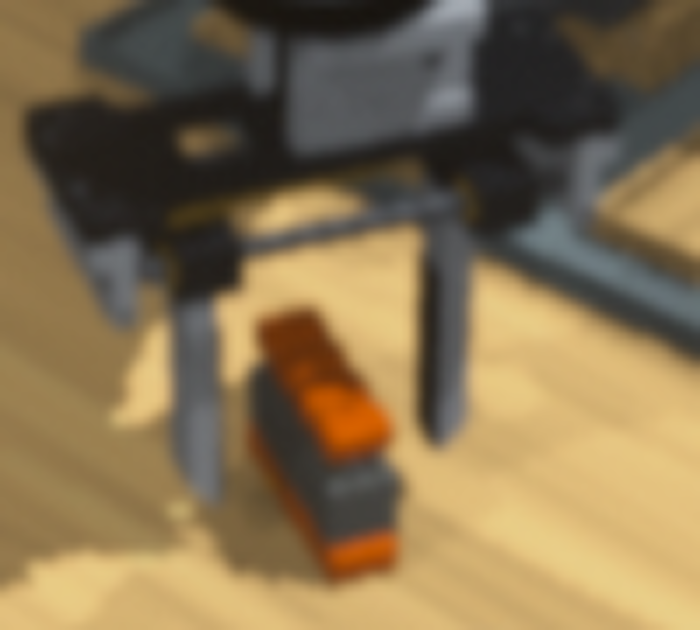

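Request:
play_rows --deltas '[[[0,0,0,0,0,0,15],[0,0,0,0,0,0,15],[0,0,0,0,0,0,15],[0,0,0,0,0,0,15],[0,0,0,0,0,0,15],[0,0,0,0,0,0,15],[0,0,0,0,0,0,15],[0,0,0,0,0,0,15],[0,0,0,0,0,0,15]]]' --grip_force 20

```text
time_s: 38.7
ee_pos: [0.6763, 0.0872, -0.0088]
eef_rot: [-1.388, 1.571, 2.888]
force: [0.3, 0.3, 1.0]
grip_width: 0.0253
```

Run:
```python
from meas import *
go([676,88,-10],-25)
c=cam('scene');crop(c,230,200,330,290,7,'pics/e3.png')
```

```text
t 38.7 p [676.3  87.2  -8.8] yang -25.0 q [0.07 0.77 1.25 0.   1.12 0.51] w 25.3 F [0.3 0.3 1. ]
  tool delta mm [ 1.2 -0.6 -0.6] dist 2.0 rotvec [0. 0. 0.] tool-frame after rot [ 1.2 -0.6 -0.6]
```

View pics/e3.png

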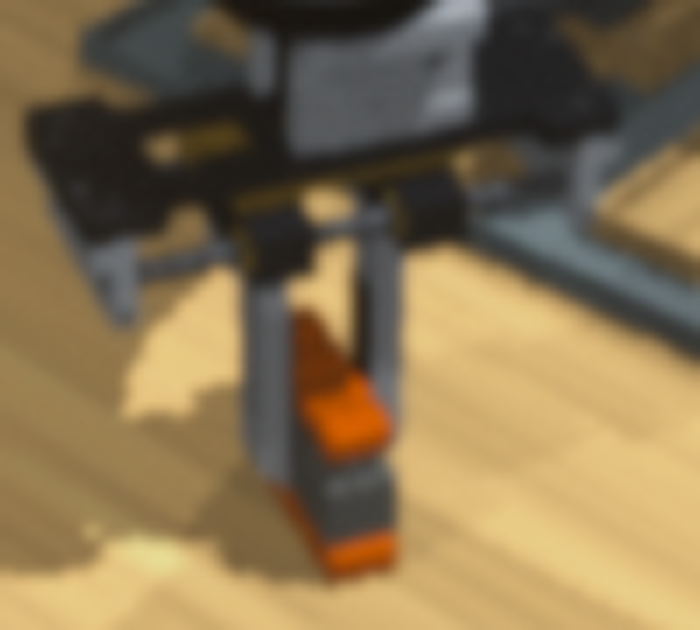

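Request:
play_rows --deltas '[[[-8,0,0,0,0,0,15],[-18,0,0,0,0,0,15],[-25,0,0,0,0,0,15],[-22,0,0,0,0,0,15],[-15,0,0,0.06,0,0,15],[0,0,0,0.125,0,0,15],[0,0,0,0.125,0,0,15],[0,0,0,0.125,0,0,15],[0,0,0,0.125,0,0,15],[0,0,0,0.125,0,0,15]]]'

```text
time_s: 39.75
ee_pos: [0.6763, 0.0872, 0.0798]
eef_rot: [2.694, 1.571, -0.003]
force: [0.6, -0.1, -1.1]
grip_width: 0.0257
```

Request:
play_rows --deltas '[[[0,0,0,0.125,0,0,15],[0,0,0,0.125,0,0,15],[0,0,0,0.125,0,0,15],[0,0,0,0.01,0,0,15],[0,0,0,0,0,0,15]]]'

```text
time_s: 40.25
ee_pos: [0.6763, 0.0872, 0.0796]
eef_rot: [-3.02, 1.571, 0.189]
force: [-0.4, 0.4, -1.6]
grip_width: 0.0257
```

Run:
```python
from meas import *
go([439.8,72.5,75],-86.15)
c=cam('scene');crop(c,220,150,340,290,5,'pics/e4.png')
```

```text
t 40.25 p [676.3  87.2  79.6] yang -86.1 q [0.07 0.68 1.2  0.   1.27 1.58] w 25.7 F [-0.4  0.4 -1.6]
  tool delta mm [  4.5  -1.4 237. ] dist 237.0 rotvec [ 0.001 -0.     0.   ] tool-frame after rot [  4.6  -1.2 237. ]
```

View pics/e4.png

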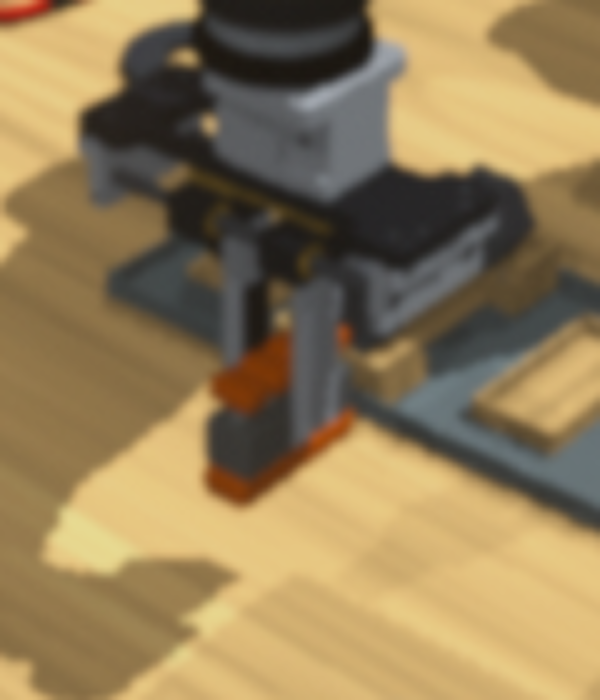

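Request:
play_rows --deltas '[[[0,-1.2,12,0,0,0,15],[0,0,24,0,0,0,15],[0,0,32,0,0,0,15],[0,0,35,0,0,0,15],[0,0,35,0,0,0,15],[0,0,35,0,0,0,15],[0,0,32,0,0,0,15],[0,0,20,0,0,0,15],[0,0,12,0,0,0,15],[0,0,0,0,0,0,15]]]'

```text
time_s: 41.3
ee_pos: [0.439, 0.073, 0.0797]
eef_rot: [3.141, 1.57, 0.067]
force: [-0.1, -0.5, -1.2]
grip_width: 0.0257
```

Request:
play_rows --deltas '[[[15,0,0,0,0,0,15],[20,0,0,0,0,0,15],[15,0,0,0,0,0,15],[0,0,0,0,0,0,15],[0,0,0,0,0,0,15]]]'

```text
time_s: 41.8
ee_pos: [0.4403, 0.0731, 0.0296]
eef_rot: [-2.93, 1.571, 0.278]
force: [-0.2, -0.4, -0.5]
grip_width: 0.0259
```

Run:
```python
from meas import *
go([439.8,72.5,-2],-86.15)
c=cam('scene');crop(c,290,160,390,260,6,'pics/e5.png')
```

```text
t 41.8 p [440.3  73.1  29.6] yang -86.2 q [0.08 0.26 1.95 0.   0.93 1.59] w 25.9 F [-0.2 -0.4 -0.5]
  tool delta mm [31.6  0.5  0.6] dist 32.0 rotvec [-0.002 -0.     0.   ] tool-frame after rot [31.6  0.5  0.5]
```

View pics/e5.png

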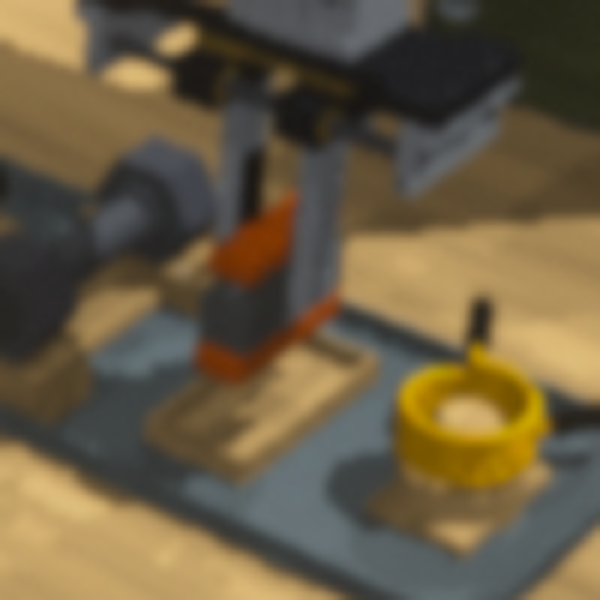

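Request:
play_rows --deltas '[[[6,0.5,0.5,0,0,0,15],[8,0,0,0,0,0,15],[6,0,0,0,0,0,15],[0,0,0,0,0,0,15],[0,0,0,0,0,0,15]]]'

```text
time_s: 42.35
ee_pos: [0.4392, 0.0725, 0.0091]
eef_rot: [-0.007, 1.57, -3.084]
force: [0.7, -0.4, -0.3]
grip_width: 0.0262
```

Run:
```python
from meas import *
go([439.8,72.5,-2],-86.15)
c=cam('scene');crop(c,300,180,370,250,9,'pics/e6.png')
```

```text
t 42.35 p [439.2  72.5   9.1] yang -86.3 q [0.08 0.3  1.96 0.   0.88 1.59] w 26.2 F [ 0.7 -0.4 -0.3]
  tool delta mm [11.1  0.  -0.6] dist 11.0 rotvec [-0.002  0.     0.   ] tool-frame after rot [11.1  0.  -0.6]
```

View pics/e6.png

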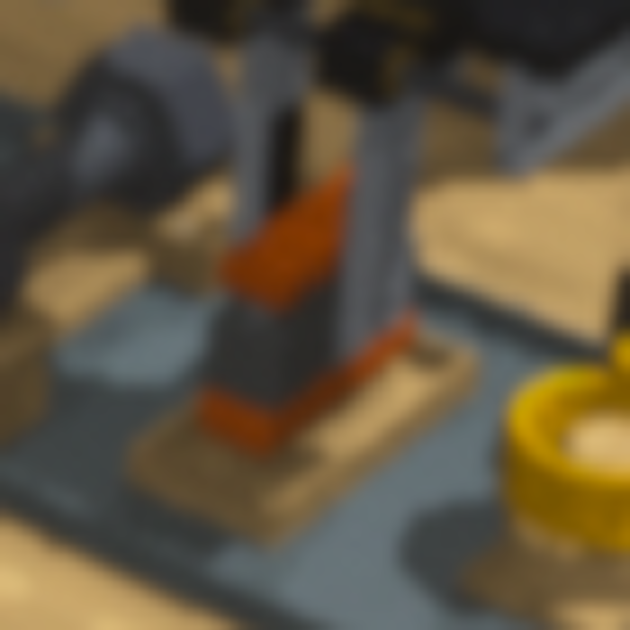

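Request:
play_rows --deltas '[[[3,0,-0.6,0,0,0,15],[3,0,0,0,0,0,15],[2,0,0,0,0,0,15],[1,0,0,0,0,0,15],[0,0,0,0,0,0,15]]]'

```text
time_s: 42.9
ee_pos: [0.4398, 0.0725, 0.0001]
eef_rot: [-0.014, 1.571, -3.091]
force: [-0.7, 0.4, -1.3]
grip_width: 0.0256
```

Request:
play_rows --deltas '[[[1,0,0,0,0,0,15],[1,0,0,0,0,0,15],[0,0,0,0,0,0,15]]]'

```text
time_s: 43.2
ee_pos: [0.4399, 0.0725, -0.0018]
eef_rot: [-2.471, 1.571, 0.736]
force: [-0.4, 0.2, -0.8]
grip_width: 0.026
```

Request:
play_rows --deltas '[[[0.7,0,0,0,0,0,15],[0,0,0,0,0,0,15]]]'

```text
time_s: 43.4
ee_pos: [0.4399, 0.0726, -0.0019]
eef_rot: [3.004, 1.571, -0.072]
force: [-4.7, -0.6, 11.3]
grip_width: 0.0257
```

Touching the pocket floor. Release, rise, and retreat.

Request:
play_rows --deltas '[[[0,0,0,0,0,0,55],[0,0,0,0,0,0,55],[0,0,0,0,0,0,55],[0,0,0,0,0,0,55],[0,0,0,0,0,0,55],[-10,0,0,0,0,0,55],[-25,0,0,0,0,0,55],[-30,0,0,0,0,0,55],[-30,0,0,0,0,0,55],[-30,0,0,0,0,0,55]]]'

```text
time_s: 44.4
ee_pos: [0.4397, 0.0725, 0.1245]
eef_rot: [3.112, 1.57, 0.035]
force: [0.7, -0.0, 1.0]
grip_width: 0.055
```

Request:
play_rows --deltas '[[[0,15,0,0,0,0,55],[0,30,0,0,0,0,55],[0,40,0,0,0,0,55],[0,40,0,0,0,0,55],[0,40,0,0,0,0,55],[0,40,0,0,0,0,55],[0,40,0,0,0,0,55],[0,40,0,0,0,0,55],[0,40,0,0,0,0,55],[0,30,0,0,0,0,55]]]'

```text
time_s: 45.4
ee_pos: [0.4626, -0.284, 0.1233]
eef_rot: [2.337, 1.57, -0.74]
force: [-0.0, 0.1, -0.4]
grip_width: 0.055
```

Request:
play_rows --deltas '[[[0,30,0,0,0,0,55],[0,30,0,0,0,0,55],[0,20,0,0,0,0,55],[0,0,0,0,0,0,55],[0,0,0,0,0,0,55]]]'

```text
time_s: 45.9
ee_pos: [0.4678, -0.3613, 0.1228]
eef_rot: [-1.326, 1.571, 1.88]
force: [0.7, 0.2, 0.1]
grip_width: 0.055
```

Run:
```python
from meas import *
go([439.8,72.5,-2],-86.15)
c=cam('scene');crop(c,230,140,410,270,4.4,'pics/f1.png')
c=cam('top');crop(c,165,200,345,300,4.4,'pics/f2.png');cv2.imwrite('pics/f3.png',c['img'][:,:,::-1])
```

```text
t 45.9 p [ 467.8 -361.3  122.8] yang -86.3 q [-0.72  0.44  1.46  0.    1.24  0.79] w 55.0 F [0.7 0.2 0.1]
  tool delta mm [ 1.249e+02 -4.347e+02  1.000e-01] dist 452.0 rotvec [-0.003  0.     0.   ] tool-frame after rot [ 124.8 -434.7   -1.1]
```

View pics/f1.png

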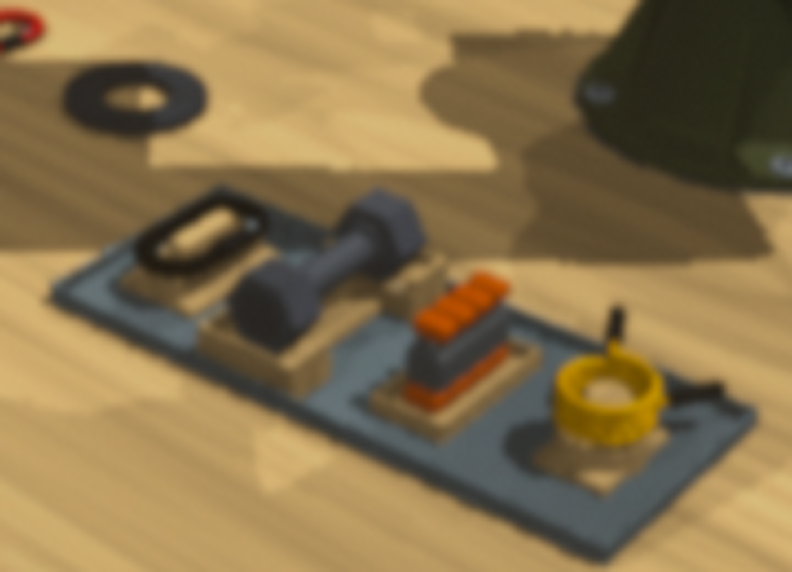

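View pics/f2.png

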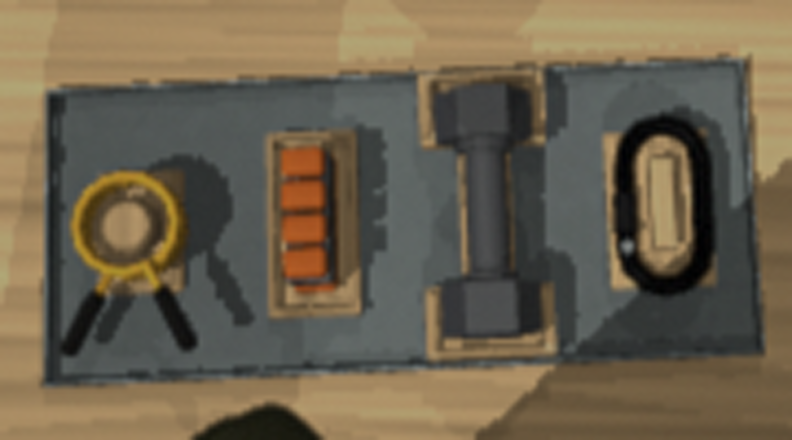

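View pics/f3.png

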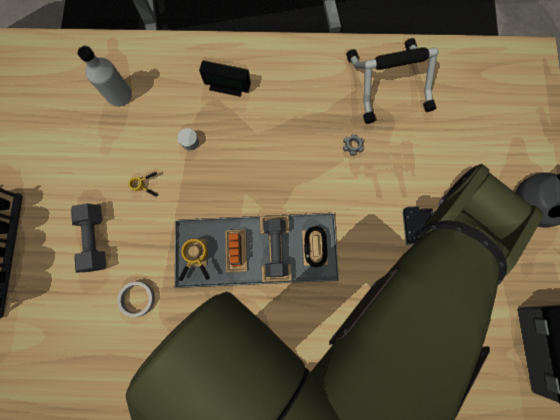

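```bash
python3 -c "
from station import hand_in,ctrl
o=ctrl.get_obs();print(o['time_s'],o['force'],abs(o['joint_vel']).max());print(hand_in())"
```

```text
46.0 [ 0.30650299 -0.70627026 -0.22001019] 0.005706428527880306
the job is handed in; nothing more can be done
None
```

All four pieces are on their holders, placed in the order listed: the smaller dumbbell in the cradle, the larger collar over the stub, the black carabiner round the rib and the exerciser upright in the pocket. I handed in at 46.0 s of the 118 s allowed.

- **Final pictures:** both cameras show every piece seated and in line with its holder. The collar is fully down with its handles towards the robot. The bigger dumbbell and the small collar are where they lay.
- **Contact:** each piece met its holder within about 1 mm of the expected height, with no more than 16 N read at the wrist. The gripper was clear of everything at hand-in.
- **What disagreed:** the pictures showed the fingertips about 28 mm higher than the reported TCP. My first grasp of the dumbbell therefore closed too high and missed; the pictures showed it had not moved. I allowed for the 28 mm after that, and all later grasps and seatings fitted it.
- **Left slightly off:** the final top view shows the exerciser a little nearer one long wall of the pocket, but it is inside and upright.

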